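Lift the crispbread off the board with the turner and slide it into the cazuela

ROBOT

A 6-joint arm with a two-finger parallel gripper is mounted at the origin on the work surface. World frame = base frame: x ahead of the robot, y to its left, z up, the work surface at z = 0. Lengths are in m, angles in rad, forces in N, time in s.
With the tool pointing down it reaches from about 0.375 to 0.925 m from the base axis. Payload 5.7 kg.
Tool frame: the origin (TCP) lies between the finger pads; the fingertips stand 19 mm ahead of it and the grasp point (between the pads) is the TCP; z points along the fingers, y is the direction in which the jaws open and shut (so a half turn about z gives the same grasp; the last joint's range is limited). The gripper opens to 85 mm and grips with 20 to 120 N. Pads are 22 mm wide; open, the fingers measure 114 mm over their backs; the gripper's body (76 mm by 85 mm) begins 54 mm behind the grasp point. The pads swing forward as they close: fully open they stand 13 mm farther back than shut.
Start: joints at [-1.232, 0.359, 1.51, -0, 1.272, -0.115], TCP at [0.263, -0.539, 0.215] pointing down, gripper open.
Joint ranges: [-2.97, 2.97], [-1.01, 2.36], [0.21, 2.38], [-0.96, 4.11], [0.2, 2.71], [-2.98, 2.98]. Speed limits (rad/s): [2.39, 2.39, 3.14, 3.14, 3.14, 3.14].

INTERFACE

Orientations are given as a rotation vector (axis times angle).
In Python, from bench import ctrl gives the robot as it stands.
- The arm moves only by the shell command python3 -m crank 'ROWS' [FORCE]. ROWS is a JSON object of lists of equal length, an entry for each row: "jaw": the gripper's target within -1 to 1 (shut at 1, half-way at 0, fully open at -1); "xyz": the shift along the tool's x, y, z in units of 30 mm (1.0 is 30 mm), a list of three; "yaw": the turn about the tool's z in units of 8 degrees (1.0 is 8 degrees). A call has 1 to 8 rows; each row is the pose to reach, as a shift and turn from the pose measured when the call began, along the tool's axes at that moment; what a row does not reach only later rows make up. A row lasts 1/8 s, in which the tool goes at most 62.5 mm and 10.7 degrees, less where a joint would pass 70% of its speed; a pose out of reach is approached as far as the arm can. A call with a gripper value outside its range is refused whole. The fingers move at their own pace and stop on an object; FORCE is the grip in N (left out, the last holds). Time passes only in rows, so rows that repeat a pose let the fingers close. It gives the time, the measured TCP pose, the force and the opening at its end, in the units of the state.
- ctrl.state(): the state, without advancing time (a new reading comes with each control period).
- ctrl.get_image(name): name is "scene" or "top" or "wrist"; returns the picture (420x560x3 uint8, red, green, blue); there is no depth.
- ctrl.get_calibration(name): a dict with "camera_matrix" (3x3 intrinsics, pixels), "R" (3x3) and "t" (3): a world point X has camera coordinates R X + t. Camera axes: x right, y down, z forward; pixel columns grow to the right and rows downward; lengths in m; the calibration is good to about 2 mm. A picture is of the moment at which its call begins: read the wrist's pose just before it. get_calibration takes no time and is no camera call; for the wrist camera it gives the pose at the moment of the call.
- ctrl.sign_off(): hands the job in, once; it reports no verdict.
The state is a dict: "time_s": time; "q": joint angles; "qvel": joint speeds; "effort": joint torques, N m; "position": TCP position; "eef_rot": TCP orientation; "ft_force": force on the tool from outside, world axes, zero at the start; "wrist_torque": the same for the moment, N m; "grip_width": opening from 0.0 (shut) to 1.0 (fully open).
Only numpy, scipy, OpenCV 4.12 (cv2) and the standard library are available. Lean on these libraries where they do the work, as an engineer would, in place of code of your own. Each camera call takes 0.05 s, during which the arm holds its last target. There are 200 camera calls.

TASK

Take the turner from the lazy Susan and slide its blade fully home under the brittle crispbread on the bread board (until the foot of the crank meets the bread), backing the bread gently against the board's stop bar so that it cannot run away; lift it well clear of the board on the blade and tip it into the empty cazuela so that it lies flat on the dish's floor, same side up. Afterwards stand the turner flat on its blade in the middle of the board and let go; do not touch the bread with the gripper, press hard on it or drop it, and leave the cazuela and the other things where they are.

Things in the scene. Friction and masses are not known exactly. Their poses are not given: they have to be found in the camera images.
- turner: Cranked turner (spatula), loose, 0.17 kg: polished steel blade 85 (x) x 80 (y) x 2.5 mm, from whose rear edge a crank rises back to a level green handle. Origin: middle of the blade's underside; x to the front edge, z up. Stands flat on its blade, at first on the lazy Susan with the handle roughly towards the robot. Bread slides off it when its front is tipped down over 14 to 20 degrees.
- turner_grip (a point): Point in the handle at mid-height, at x -82, y 0, z 65 mm from the turner's origin; axes as the turner. The handle runs from x -182 to -62 mm, is 22 mm wide (y) and 20 mm high (z 55 to 75 mm). Pinched here by its sides it may turn a little in the grip when the blade is pressed. Centre of mass of the turner: about x -20 mm.
- turner_tip (a point): Middle of the blade's front edge, on its underside (x +42.5 mm from the turner's origin); axes as the turner. When the blade is fully under the bread, the foot of the crank (x -42 mm) meets the bread's near edge.
- bread: Hard, brittle round crispbread, loose, 0.06 to 0.12 kg, 110 mm across, 10 mm thick; origin: centre of its underside, z up. Lower rim bevelled (5 mm up over the outer 8 mm), so a thin edge held down on the board wedges under it once it cannot slide away. Starts flat on the board, 5 to 95 mm short of the stop bar. Breaks if the turner presses it with over 20 N.
- board: Wooden bread board, fixed, 310 x 180 mm (y), flat top 10 mm above its origin, which lies on the ledge; x from -150 to +160 mm, +x away from the robot. Open on three sides; across its far part stands a dark straight stop bar, 12 mm thick, 16 mm above the top, clamped fast in slots: its near face is somewhere from x +60 to +140 mm; where is not reported and must be felt or seen.
- board_top (a point): Point on the board's top face, 10 mm above the board's origin; axes as the board.
- cazuela: Round brown clay cazuela (open dish), loose, 0.95 kg, empty, on the ledge left or right of the board. Origin: centre of its underside. 212 mm across at the rim, 44 mm high, wall 6 mm, flaring; flat inner floor about 160 mm across, 7 mm above the origin. A small lug at +y and at -y reaches 122 mm from the centre.
- cazuela_floor (a point): Centre of the cazuela's inner floor; axes as the cazuela.
- susan: White plastic lazy Susan, 330 mm across, top 24 mm above its origin (on its axis, at the ledge). It turns about its axis with some friction if pushed. On the other side of the board from the cazuela. Turner, bowl, jar and ladle stand on it.
- bowl: Bystander on the lazy Susan: orange melamine bowl, 100 mm wide, 40 mm high. Origin at the centre of its underside.
- jar: Bystander on the lazy Susan: glass jar with a steel screw lid, 68 mm wide, 90 mm high. Origin at the centre of its underside.
- ladle: Bystander on the lazy Susan: steel ladle lying on its cup (72 mm wide, 28 mm high), thin round handle sloping down along its -x, 215 mm long overall. Origin at the centre of its underside.
- ramekin: Bystander on the ledge: small white bowl, 76 mm wide, 40 mm high. Origin at the centre of its underside.
- salt: Bystander on the ledge: round wooden salt cellar, 72 mm wide, 45 mm high. Origin at the centre of its underside.
Not all that is in view belongs to the job. Several things look just like the cazuela: the one meant starts farthest from the robot's base.

How it is judged:
By the outcome, as a careful person would: the job done as asked, in the order asked, and still so for the second after the job is handed in, with the robot touching nothing.
It also fails if it takes over 72 s, if anything falls off the work surface, if the arm or the gripper's body presses on something with over 40 N, if the wrist force passes 120 N, or if a joint passes its speed limit or range.

## Working session

There is one attempt and no reset: what is moved stays moved. The work goes in short steps, Python scripts to look and compute and a shell command to move; the robot and the scene stay as the last step left them, time stands still between calls to the robot, and variables do not carry over. Pictures are saved under pics/ and viewed, about 8 in all and at most 12, crops included, and the job is handed in when it is done.

```bash
ls; mkdir -p pics
python3 - <<'E'
from bench import ctrl
import cv2,numpy as np
a=ctrl.get_image("scene");b=ctrl.get_image("top")
cv2.imwrite("pics/scene0.png",a[...,::-1]);cv2.imwrite("pics/top0.png",b[...,::-1])
for n in("scene","top"):
    c=ctrl.get_calibration(n);R=np.array(c["R"]);print(n,np.round(c["camera_matrix"],1).tolist(),(-R.T@np.array(c["t"])).round(3),R.round(3).tolist())
print(ctrl.state())
E
```

```text
pics
scene [[528.6, 0.0, 285.8], [0.0, 528.6, 208.2], [0.0, 0.0, 1.0]] [ 1.175 -1.073  1.152] [[0.836, 0.548, -0.004], [0.348, -0.537, -0.769], [-0.423, 0.642, -0.64]]
top [[438.2, 0.0, 276.1], [0.0, 438.2, 209.1], [0.0, 0.0, 1.0]] [0.158 0.008 1.516] [[-0.019, -1.0, 0.003], [-0.979, 0.018, -0.202], [0.202, -0.007, -0.979]]
{'time_s': 0.1, 'q': array([-1.23210583e+00,  3.59416428e-01,  1.51136416e+00,  1.12769011e-05,
        1.27248307e+00, -1.15090178e-01]), 'qvel': array([ 0.00228454, -0.00181719, -0.00138123, -0.00181812,  0.00123873,
        0.00103596]), 'effort': array([ 6.68119210e-04, -5.28647161e+01, -2.79349709e+01, -1.58673315e-04,
        4.86959718e-03, -3.72162972e-06]), 'position': array([ 0.26280311, -0.53865461,  0.21403231]), 'eef_rot': array([-3.05945756e+00, -7.06318131e-01,  2.75875085e-04]), 'ft_force': array([ 0.3358452 ,  0.82389603, -0.99436841]), 'wrist_torque': array([-0.01401059, -0.02950049,  0.04653873]), 'grip_width': 0.9962398686218135}
```

View pics/scene0.png

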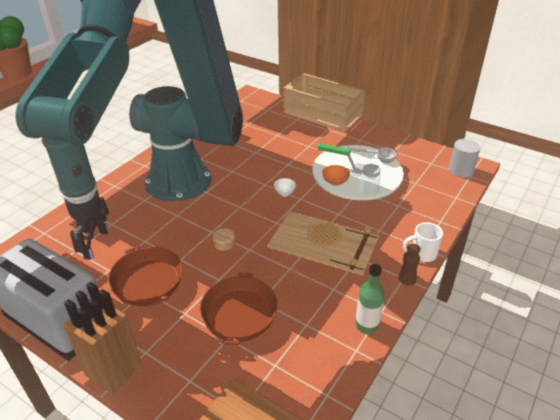

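View pics/top0.png

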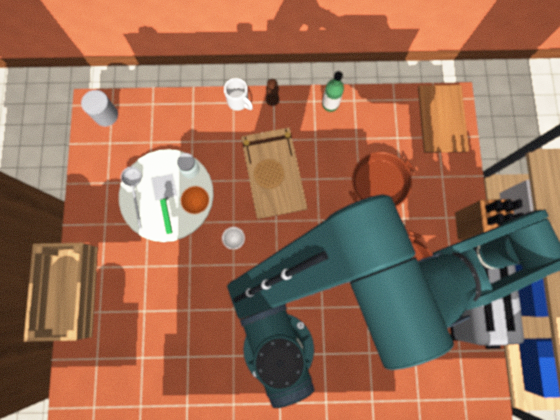

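The top view shows the turner (handle at 166,217, blade at ~163,187) on the Susan, the bread at (268,175) on the board, the stop bar at ~(268,137), and the far cazuela at (381,180). The second dish is nearer, under the arm. I'll measure these by colour.

```bash
cat > h.py <<'E'
from bench import ctrl
import cv2,numpy as np
from scipy.spatial.transform import Rotation as Ro
def ray(cal,px,z):
    K=np.array(cal["camera_matrix"]);R=np.array(cal["R"]);t=np.array(cal["t"])
    p=np.atleast_2d(np.asarray(px,float));d=np.c_[p,np.ones(len(p))]@np.linalg.inv(K).T@R
    o=-R.T@t;return o+d*((z-o[2])/d[:,2])[:,None]
def blob(m,k=0):
    c,_=cv2.findContours(m.astype(np.uint8),cv2.RETR_EXTERNAL,cv2.CHAIN_APPROX_NONE)
    return sorted(c,key=cv2.contourArea)[-1-k][:,0,:]
def yaw(v): return np.degrees(np.arctan2(v[1],v[0]))
E
python3 - <<'E'
from h import *
b=cv2.imread("pics/top0.png");a=cv2.imread("pics/scene0.png");hs=cv2.cvtColor(b,cv2.COLOR_BGR2HSV);c=ctrl.get_calibration("top")
g=lambda h:(h[...,0]>45)&(h[...,0]<75)&(h[...,1]>120)&(h[...,2]>80)
m=g(hs); m[:150]=0;m[:,250:]=0
k=blob(m);P=ray(c,k,.024+.075);r=cv2.minAreaRect((P[:,:2]*1000).astype(np.float32));print("handle top",r,cv2.boxPoints(r).round().tolist())
hs2=cv2.cvtColor(a,cv2.COLOR_BGR2HSV);m=g(hs2);m[200:]=0;m[:,:300]=0;k2=blob(m)
c2=ctrl.get_calibration("scene");P=ray(c2,k2,.099);r=cv2.minAreaRect((P[:,:2]*1000).astype(np.float32));print("scene",r)
for y,x in [(200,275),(163,280),(152,300),(175,265),(185,258),(140,270),(180,160),(230,290),(180,381),(165,400),(193,195),(237,233)]: print(y,x,hs[y,x])
big=np.hstack([cv2.resize(b[115:260,105:325],None,fx=3.6,fy=3.6,interpolation=3)]);cv2.imwrite("pics/crop.png",big)
E
```

```text
handle top ((434.62982177734375, 361.65643310546875), (114.12198638916016, 16.25072479248047), 12.049099922180176) [[377.0, 358.0], [381.0, 342.0], [492.0, 366.0], [489.0, 382.0]]
scene ((437.3394470214844, 361.0848388671875), (110.99036407470703, 20.03213882446289), 12.62313175201416)
200 275 [ 16 116 184]
163 280 [ 15 122 169]
152 300 [  8 171 145]
175 265 [ 15 143 169]
185 258 [ 15 124 171]
140 270 [ 12 155  69]
180 160 [140   3 220]
230 290 [  8 166 154]
180 381 [  8 185 175]
165 400 [  6 182 144]
193 195 [ 11 209 183]
237 233 [ 15   9 225]
```

View pics/crop.png

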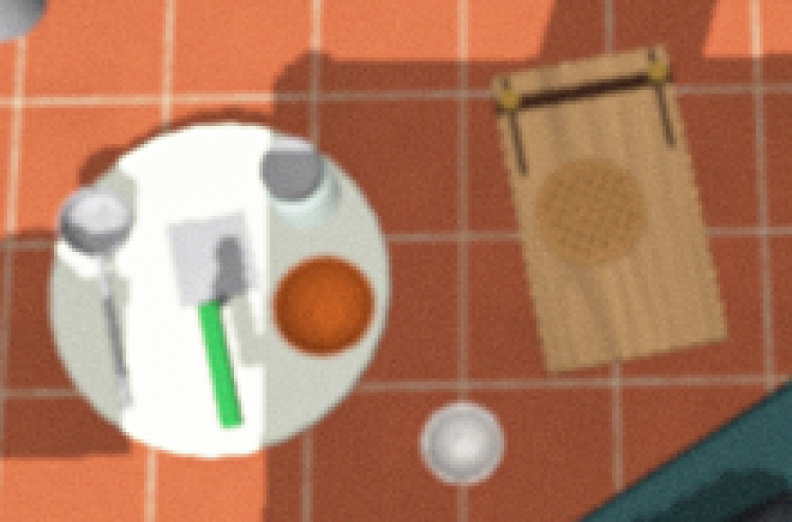

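Run:
```python
from h import *
c=ctrl.get_calibration("top");cr=lambda p:np.array(p,float)/3.6+[105,115]
B=ray(c,cr([(545,372),(727,338),(665,47),(495,78)]),.010)*1000;print("board corners",B[:,:2].round())
xa=(B[3]-B[0]+B[2]-B[1]);yb=yaw(xa);ctr=None;u=np.array([np.cos(np.radians(yb)),np.sin(np.radians(yb))]);n=np.array([-u[1],u[0]])
print("len",np.linalg.norm(B[3]-B[0]),np.linalg.norm(B[1]-B[0]))
mid=(B[0]+B[1])/2;O=mid[:2]+150*u;O2=(B[2]+B[3])[:2]/2-160*u;print("board yaw",yb,"origin",O,O2)
bar=ray(c,cr([(512,110),(655,86)]),.020)[:,:2]*1000;print("bar near face x",(bar-O)@u)
br=ray(c,cr([(592,212),(537,212),(648,212)]),.020)[:,:2]*1000;print("bread",br[0],"board frame",(br[0]-O)@u,(br[0]-O)@n,np.linalg.norm(br[2]-br[1]))
b=cv2.imread("pics/top0.png")
# cazuela rim in scene view: ellipse px
a=cv2.imread("pics/scene0.png");h2=cv2.cvtColor(a,cv2.COLOR_BGR2HSV);c2=ctrl.get_calibration("scene")
cv2.imwrite("pics/cr2.png",np.vstack([cv2.resize(b[140:270,330:450],(480,520),interpolation=3)[:300,:],cv2.resize(a[270:350,190:290],None,fx=4.8,fy=3.75,interpolation=3)]))
S=ray(c,cr([(50,290),(390,290),(220,122),(220,457)]),.024)[:,:2]*1000;print("susan",S.round())
print("bowl",ray(c,cr([(323,305)]),.064)*1000,"jar",ray(c,cr([(292,168)]),.114)*1000,"ladle",ray(c,cr([(97,220)]),.05)*1000,"ramekin",ray(c,cr([(462,442)]),.04)*1000)
```

```text
board corners [[ 436.   67.]
 [ 467. -111.]
 [ 769.  -59.]
 [ 739.  114.]]
len 306.2325604513396 180.36818389087307
board yaw 9.393958998818821 origin [599.41721631   2.1175942 ] [595.98251044   1.54935439]
bar near face x [115.46493373 114.44432561]
bread [593.69983905  18.2177999 ] board frame -3.0127968262893257 16.817493325890155 109.30509541559323
susan [[524. 546.]
 [517. 216.]
 [692. 386.]
 [357. 376.]]
bowl [[494.4769414  273.18345595  64.        ]] jar [[613.83839533 295.13626945 114.        ]] ladle [[585.78940183 494.75889253  50.        ]] ramekin [[365.09659167 144.25771023  40.        ]]
```

View pics/cr2.png

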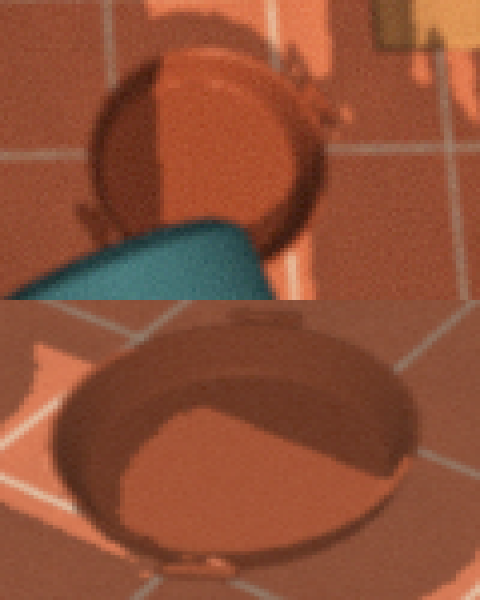

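Run:
```python
from h import *
c=ctrl.get_calibration("top");c2=ctrl.get_calibration("scene")
print(ray(c,[(352.5,180),(411.75,180),(381,151.75)],.044).round(3))
print(ray(c2,[(201,308),(277,308),(239,275.9),(239,341.5),(239,308)],.044).round(3))
s=ctrl.state();R=Ro.from_rotvec(s["eef_rot"]).as_matrix();print(R.round(3),s["time_s"])
```

```text
[[ 0.559 -0.271  0.044]
 [ 0.555 -0.477  0.044]
 [ 0.661 -0.377  0.044]]
[[ 0.481 -0.434  0.044]
 [ 0.651 -0.323  0.044]
 [ 0.496 -0.286  0.044]
 [ 0.631 -0.464  0.044]
 [ 0.566 -0.379  0.044]]
[[ 0.899  0.438 -0.001]
 [ 0.438 -0.899  0.002]
 [ 0.    -0.002 -1.   ]] 0.1
```

```bash
cat > to.py <<'E'
import sys
from h import *
# args: x y z yaw(deg, tool x axis world) groups in mm
s=ctrl.state();R=Ro.from_rotvec(s["eef_rot"]).as_matrix();p=s["position"]
y0=yaw(R[:,0]);print("t",round(s["time_s"],2),"p",(p*1000).round(1),"yaw",round(y0,2),"tilt",R[:2,2].round(4),"f",s["ft_force"].round(1),"tq",s["wrist_torque"].round(2),"w",round(s["grip_width"],3))
for a in sys.argv[1:]:
    v=list(map(float,a.split(",")));d=R.T@(np.array(v[:3])/1000-p)/.03
    print(d.round(3).tolist(),"yaw",round((y0-v[3])/8,3))
E
python3 to.py 480,-230,230,12.3 475,370,190,12.3 475,370,89,12.3
```

```text
t 0.1 p [ 262.8 -538.7  214. ] yaw 26.0 tilt [-0.0005  0.0016] f [ 0.3  0.8 -1. ] tq [-0.01 -0.03  0.05] w 0.996
[11.017, -6.074, -0.52] yaw 1.712
[19.635, -24.121, 0.845] yaw 1.712
[19.634, -24.116, 4.212] yaw 1.712
```

```bash
python3 -m crank '{"jaw":[-1,-1,-1,-1,-1,-1,-1,-1],"xyz":[[1.6,-0.9,-0.1],[3.2,-1.8,-0.2],[4.8,-2.7,-0.3],[6.4,-3.6,-0.4],[8,-4.5,-0.5],[9.6,-5.3,-0.5],[11,-6.1,-0.5],[12,-8.1,-0.5]],"yaw":[0.5,1,1.5,1.71,1.71,1.71,1.71,1.71]}'; python3 to.py 475,150,220,12.3 475,370,180,12.3
```

```text
time_s: 1.1
position: [0.482, -0.1664, 0.2294]
eef_rot: [-3.123, -0.336, -0.002]
ft_force: [0.3, 1.1, 0.4]
grip_width: 0.998
t 1.1 p [ 482.  -166.4  229.4] yaw 12.3 tilt [0.0011 0.0009] f [0.3 1.1 0.4] tq [-0.02 -0.02 -0.05] w 0.998
[2.018, -10.355, 0.321] yaw -0.0
[3.578, -17.519, 1.661] yaw -0.0
```

```bash
python3 -m crank '{"jaw":[-1,-1,-1,-1,-1,-1,-1,-1],"xyz":[[0.4,-2,0],[0.8,-4,0],[1.2,-6,0],[1.6,-8,0.1],[2,-10,0.2],[2.4,-12,0.3],[2.8,-14,0.3],[3.2,-16,0.3]],"yaw":[0,0,0,0,0,0,0,0]}'; python3 -m crank '{"jaw":[-1,-1,-1],"xyz":[[0.35,-1.5,0.3],[0.35,-1.5,0.3],[0.35,-1.5,0.3]],"yaw":[0,0,0]}'
python3 - <<'E'
from h import *
c=ctrl.get_calibration("wrist");a=ctrl.get_image("wrist");cv2.imwrite("pics/w1.png",a[...,::-1])
h=cv2.cvtColor(a,cv2.COLOR_RGB2HSV);m=(h[...,0]>45)&(h[...,0]<75)&(h[...,1]>120)&(h[...,2]>60)
k=blob(m);P=ray(c,k,.099);r=cv2.minAreaRect((P[:,:2]*1000).astype(np.float32));print(r,cv2.boxPoints(r).round().tolist(),cv2.minAreaRect(k))
E
python3 to.py 475,370,180,12.3
```

```text
time_s: 2.1
position: [0.473, 0.3249, 0.2205]
eef_rot: [-3.123, -0.337, -0.001]
ft_force: [1.1, -0.5, 0.0]
grip_width: 1.001
time_s: 2.48
position: [0.4732, 0.3704, 0.2109]
eef_rot: [3.122, 0.338, -0.001]
ft_force: [0.5, -0.5, 0.4]
grip_width: 0.998
((439.72222900390625, 365.5526123046875), (119.61660766601562, 20.275039672851562), 12.35091781616211) [[379.0, 363.0], [383.0, 343.0], [500.0, 368.0], [496.0, 388.0]] ((274.0, 230.5), (135.0, 26.0), 90.0)
t 2.52 p [473.4 370.  211.3] yaw 12.29 tilt [ 0.     -0.0006] f [-0.2  0.7  0.3] tq [ 0.01  0.04 -0.  ] w 0.996
[0.051, 0.01, 1.042] yaw -0.002
```

View pics/w1.png

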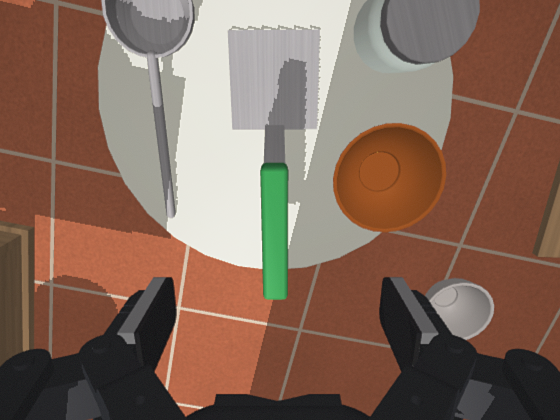

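```bash
python3 to.py 478.8,374,130,12.35 478.8,374,89,12.35
```

```text
t 2.52 p [473.4 370.  211.3] yaw 12.29 tilt [ 0.     -0.0006] f [-0.2  0.7  0.3] tq [ 0.01  0.04 -0.  ] w 0.996
[0.203, -0.095, 2.708] yaw -0.008
[0.203, -0.095, 4.075] yaw -0.008
```

```bash
python3 -m crank '{"jaw":[0,0,0,0,0,0,0,0],"xyz":[[0.2,-0.1,1],[0.2,-0.1,2],[0.2,-0.1,2.5],[0.2,-0.1,3],[0.2,-0.1,3.5],[0.2,-0.1,3.8],[0.2,-0.1,4.07],[0.2,-0.1,4.07]],"yaw":[0,0,0,0,0,0,0,0]}' 100;  python3 -m crank '{"jaw":[1,1,1,1,1,1],"xyz":[[0,0,0],[0,0,0],[0,0,0],[0,0,0],[0,0,0],[0,0,0]],"yaw":[0,0,0,0,0,0]}' 100; python3 to.py
```

```text
time_s: 3.52
position: [0.4784, 0.374, 0.0886]
eef_rot: [3.123, 0.336, -0.001]
ft_force: [0.5, -0.4, 0.1]
grip_width: 0.501
time_s: 4.28
position: [0.4784, 0.374, 0.0886]
eef_rot: [3.123, 0.336, -0.001]
ft_force: [0.3, 0.5, 0.8]
grip_width: -0.001
t 4.28 p [478.4 374.   88.6] yaw 12.29 tilt [-0.0007 -0.0011] f [0.3 0.5 0.8] tq [-0.01 -0.01  0.03] w -0.001
```

Run:
```python
from h import *
a=ctrl.get_image("wrist");b=ctrl.get_image("scene")
cv2.imwrite("pics/w2.png",np.hstack([a[100:,100:460],cv2.resize(b[110:215,270:430],None,fx=2.6,fy=3.047)])[...,::-1])
```

```text
(no output)
```

View pics/w2.png

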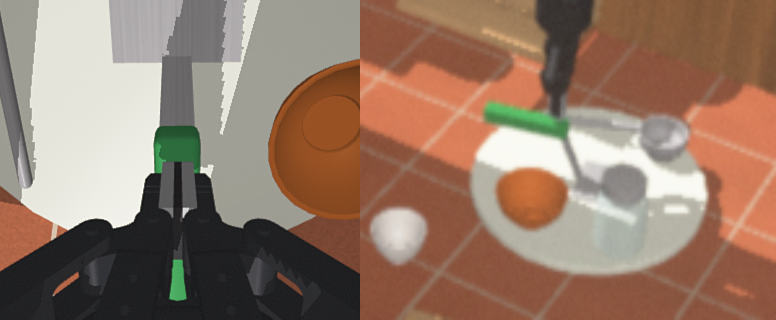

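Run:
```python
from h import *
def proj(c,X):
    q=np.array(c["camera_matrix"])@(np.array(c["R"])@np.array(X)+np.array(c["t"]));return (q[:2]/q[2]).round(1)
s=ctrl.state();p=s["position"];print(p)
for n in("scene","top","wrist"):
    c=ctrl.get_calibration(n);a=ctrl.get_image(n);h=cv2.cvtColor(a,cv2.COLOR_RGB2HSV);m=(h[...,0]>45)&(h[...,0]<75)&(h[...,1]>120)&(h[...,2]>60)
    if n=="scene":m[200:]=0;m[:,:300]=0
    if n=="top": m[:150]=0;m[:,250:]=0
    R=np.array(c["R"]);k=blob(m)
    print(n,(-R.T@np.array(c["t"])).round(3),[proj(c,p-[0,0,d]) for d in (0,.019)],"box",cv2.boundingRect(k),len(k))
    for z in (.07,.085,.099): print(z,[v.tolist() if hasattr(v,'tolist') else v for v in cv2.minAreaRect((ray(c,k,z)[:,:2]*1000).astype(np.float32))])
```

```text
[0.47834232 0.37394829 0.08859023]
scene [ 1.175 -1.073  1.152] [array([345.2, 152.1]), array([344.9, 156.5])] box (319, 144, 27, 8) 53
0.07 [(411.09954833984375, 399.11572265625), (101.83931732177734, 20.27065658569336), 13.667043685913086]
0.085 [(421.6944274902344, 378.7079772949219), (100.42765808105469, 19.989648818969727), 13.667025566101074]
0.099 [(431.58294677734375, 359.6607666015625), (99.11015319824219, 19.727399826049805), 13.667028427124023]Traceback (most recent call last):
  File "<stdin>", line 9, in <module>
  File "h.py", line 10, in blob
    return sorted(c,key=cv2.contourArea)[-1-k][:,0,:]
           ~~~~~~~~~~~~~~~~~~~~~~~~~~~~~^^^^^^
IndexError: list index out of range
```

Run:
```python
import cv2,numpy as np
a=cv2.imread("pics/w2.png");cv2.imwrite("pics/z.png",np.hstack([cv2.resize(a[110:320,90:270],None,fx=2.4,fy=2.4,interpolation=3),cv2.resize(a[30:180,470:610],None,fx=2.6,fy=3.36,interpolation=3)]))
```

```text
(no output)
```

View pics/z.png

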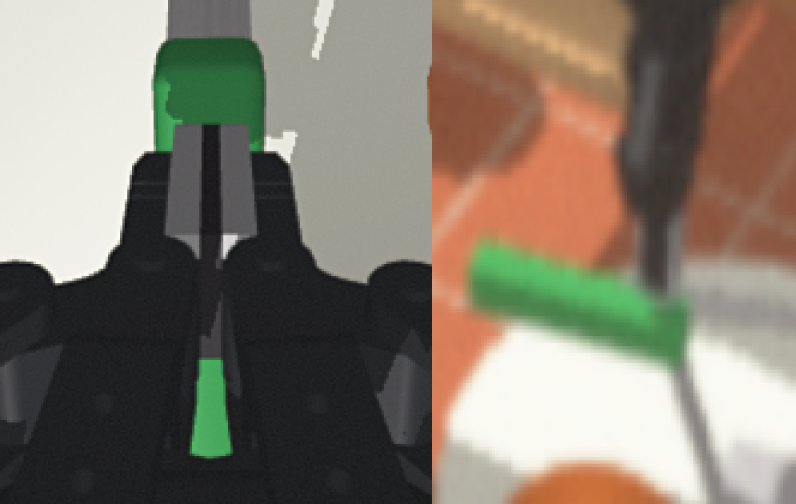

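Run:
```python
from h import *
def proj(c,X):
    q=np.array(c["camera_matrix"])@(np.array(c["R"])@np.array(X)+np.array(c["t"]));return (q[:2]/q[2]).round(1)
c=ctrl.get_calibration("wrist");p=ctrl.state()["position"];R=np.array(c["R"]);print((-R.T@np.array(c["t"])-p).round(3),R.round(2).tolist())
print([(d,proj(c,p-[0,0,d])) for d in (-.03,-.02,-.01,0,.019)])
u=np.array([.977,.214,0]);o=p-[0,0,p[2]]-.0*u
for z in(.055,.075,.099): print(z,[proj(c,o+[0,0,z]+u*k) for k in(.02,)])
```

```text
[0.082 0.018 0.159] [[0.21, -0.98, 0.0], [-0.92, -0.2, 0.32], [-0.32, -0.07, -0.95]]
[(-0.03, array([277.4, 296.8])), (-0.02, array([277.4, 284. ])), (-0.01, array([277.3, 272.7])), (0, array([277.3, 262.6])), (0.019, array([277.2, 246.1]))]
0.055 [array([277.1, 202.7])]
0.075 [array([277.2, 215. ])]
0.099 [array([277.3, 233.6])]
```

The fingers closed just above the handle: both views put the real fingertips about 35 mm farther back than I assumed. I'll open half-way, go 33 mm deeper (still clear of the Susan either way) and close again.

```bash
python3 -m crank '{"jaw":[0,0,0,0,0,0,0,0],"xyz":[[0,0,0],[0,0,0],[0,0,0],[0,0,0.3],[0,0,0.6],[0,0,0.9],[0,0,1.1],[0,0,1.1]],"yaw":[0,0,0,0,0,0,0,0]}';  python3 -m crank '{"jaw":[1,1,1,1,1],"xyz":[[0,0,0],[0,0,0],[0,0,0],[0,0,0],[0,0,0]],"yaw":[0,0,0,0,0]}' 100; python3 to.py;python3 - <<'E'
from h import *
a=ctrl.get_image("wrist");b=ctrl.get_image("scene")
cv2.imwrite("pics/w3.png",np.hstack([a[100:,100:460],cv2.resize(b[110:215,270:430],None,fx=2.6,fy=3.047)])[...,::-1])
E
```

```text
time_s: 5.48
position: [0.4779, 0.3736, 0.0548]
eef_rot: [3.122, 0.336, -0.003]
ft_force: [-0.2, 0.8, 0.4]
grip_width: 0.499
time_s: 6.1
position: [0.4781, 0.3738, 0.0552]
eef_rot: [3.122, 0.336, -0.002]
ft_force: [-0.2, 0.1, 3.6]
grip_width: 0.24
t 6.1 p [478.1 373.8  55.2] yaw 12.29 tilt [-0.0014 -0.0015] f [-0.2  0.1  3.6] tq [ 0.05 -0.04 -0.04] w 0.24
```

View pics/w3.png

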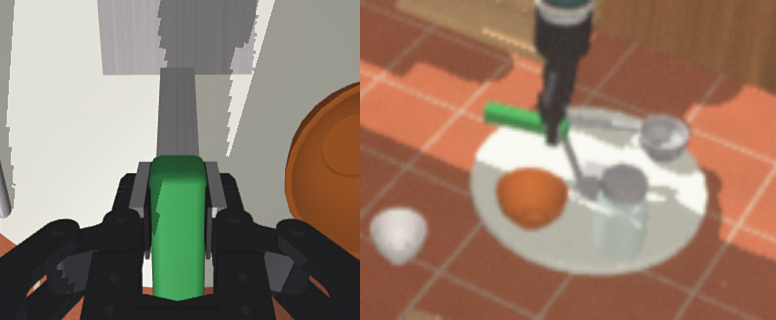

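Gripped at width 0.24 (~20 mm), at mid-height. The reading is 55 mm while the grip point should be at 89 mm, so I'll treat the blade underside as reading minus 31 mm. Next I'll lift and check whether the turner droops at low grip force, since that may be how to tip it.

```bash
cat > blade.py <<'E'
from h import *
# handle in wrist image: grip-relative pitch indicator
def run(n=None):
    a=ctrl.get_image("wrist")
    if n: cv2.imwrite(n,a[...,::-1])
    h=cv2.cvtColor(a,cv2.COLOR_RGB2HSV);m=(h[...,0]>45)&(h[...,0]<75)&(h[...,1]>120)&(h[...,2]>40)
    k=blob(m);print("green bbox",cv2.boundingRect(k))
    g=a[:260,272:284].mean(axis=(1,2));d=np.diff(g);print("col edges",[(i,int(d[i])) for i in range(259) if abs(d[i])>8])
run()
E
python3 blade.py
python3 -m crank '{"jaw":[1,1,1,1],"xyz":[[0,0,-0.5],[0,0,-1],[0,0,-1.5],[0,0,-1.5]],"yaw":[0,0,0,0]}' 100; python3 blade.py; python3 to.py
python3 -m crank '{"jaw":[1,1,1],"xyz":[[0,0,0],[0,0,0],[0,0,0]],"yaw":[0,0,0]}' 20; python3 blade.py; python3 to.py
```

```text
green bbox (249, 256, 58, 145)
col edges [(254, -28), (255, -20)]
time_s: 6.75
position: [0.4793, 0.3746, 0.1021]
eef_rot: [-3.123, -0.336, -0.002]
ft_force: [-0.5, -0.5, -2.7]
grip_width: 0.237
green bbox (249, 256, 58, 145)
col edges [(3, -16), (167, -11), (254, -29), (255, -21)]
t 6.8 p [478.7 374.2 101.1] yaw 12.29 tilt [ 0.0002 -0.0005] f [ 0.3  0.3 -2.1] tq [ 0.01  0.05 -0.01] w 0.239
time_s: 7.18
position: [0.4784, 0.374, 0.1007]
eef_rot: [3.123, 0.336, -0.001]
ft_force: [0.3, 0.7, -3.3]
grip_width: 0.24
green bbox (249, 256, 58, 145)
col edges [(167, -11), (254, -30), (255, -21)]
t 7.22 p [478.5 374.  100.7] yaw 12.29 tilt [-0.0005 -0.0009] f [-0.4 -0.2 -1.2] tq [ 0.    0.11 -0.03] w 0.239
```

```bash
python3 -m crank '{"jaw":[1,1,1,1],"xyz":[[0,0,0.4],[0,0,0.8],[0,0,1],[0,0,1]],"yaw":[0,0,0,0]}' 20; python3 blade.py
python3 -m crank '{"jaw":[0.6,0.6],"xyz":[[0,0,0],[0,0,0]],"yaw":[0,0]}' 20|tail -1; python3 blade.py
python3 -m crank '{"jaw":[0.55,0.55],"xyz":[[0,0,0],[0,0,0]],"yaw":[0,0]}' 20|tail -1; python3 blade.py
python3 -m crank '{"jaw":[0.53,0.53],"xyz":[[0,0,0],[0,0,0]],"yaw":[0,0]}' 20|tail -1; python3 blade.py;python3 to.py
```

```text
time_s: 7.72
position: [0.4779, 0.3737, 0.0697]
eef_rot: [3.122, 0.336, -0.004]
ft_force: [0.2, 0.8, -1.7]
grip_width: 0.238
green bbox (249, 256, 58, 145)
col edges [(0, -11), (167, -10), (254, -28), (255, -21)]
grip_width: 0.24
green bbox (249, 256, 58, 145)
col edges [(167, -11), (254, -29), (255, -21)]
grip_width: 0.242
green bbox (249, 256, 58, 145)
col edges [(167, -11), (254, -29), (255, -21)]
grip_width: 0.237
green bbox (249, 256, 58, 145)
col edges [(167, -11), (254, -29), (255, -21)]
t 8.68 p [478.6 374.1  70.8] yaw 12.29 tilt [-0.0004 -0.0009] f [-0.   0.4 -1.4] tq [-0.04  0.12  0.02] w 0.241
```

```bash
python3 -m crank '{"jaw":[0.51,0.51],"xyz":[[0,0,0],[0,0,0]],"yaw":[0,0]}' 20|tail -1; python3 blade.py
python3 -m crank '{"jaw":[0.49,0.49],"xyz":[[0,0,0],[0,0,0]],"yaw":[0,0]}' 20|tail -1; python3 blade.py
python3 -m crank '{"jaw":[0.47,0.47],"xyz":[[0,0,0],[0,0,0]],"yaw":[0,0]}' 20|tail -1; python3 blade.py;python3 to.py
```

```text
grip_width: 0.247
green bbox (249, 256, 58, 145)
col edges [(167, -12), (254, -18), (255, -32)]
grip_width: 0.257
green bbox (249, 256, 58, 145)
col edges [(168, -9), (255, -44)]
grip_width: 0.265
green bbox (252, 243, 52, 158)
col edges [(4, -27), (107, 14), (124, 10), (163, -8), (241, -36), (242, -13)]
t 9.57 p [478.8 374.3  71. ] yaw 12.3 tilt [ 0.0001 -0.0006] f [-0.6  0.   0.5] tq [-0.02 -0.02 -0.01] w 0.266
```

Loosening the jaw to about 0.49 lets the turner pivot, and 0.47 lets it go. It settled the last 15 mm back onto the Susan. That gives me the tipping method. Now I'll regrasp it firmly.

```bash
python3 -m crank '{"jaw":[0.2,0.2,0.2,0.2,1,1,1,1],"xyz":[[0,0,0],[0,0,0.27],[0,0,0.53],[0,0,0.53],[0,0,0.53],[0,0,0.53],[0,0,0.53],[0,0,0.53]],"yaw":[0,0,0,0,0,0,0,0]}' 120; python3 blade.py;python3 -m crank '{"jaw":[1,1,1,1],"xyz":[[0,0,-1.3],[0,0,-2.6],[0,0,-3.9],[0,0,-4.6]],"yaw":[0,0,0,0]}' 120;python3 blade.py; python3 to.py 420,200,190,9.4 398,-14,190,9.4 398,-14,60,9.4
```

```text
time_s: 10.58
position: [0.4788, 0.3742, 0.0551]
eef_rot: [3.123, 0.336, 0.0]
ft_force: [-0.2, 0.1, -1.2]
grip_width: 0.233
green bbox (249, 258, 58, 143)
col edges [(169, -8), (256, -28), (257, -21)]
time_s: 11.12
position: [0.4795, 0.3748, 0.1955]
eef_rot: [-3.123, -0.336, -0.004]
ft_force: [-0.4, 0.4, -1.6]
grip_width: 0.236
green bbox (249, 258, 58, 143)
col edges [(0, -13), (169, -9), (256, -30), (257, -21)]
t 11.18 p [480.6 375.4 197.7] yaw 12.3 tilt [0.0053 0.0026] f [0.3 0.5 0.8] tq [ 0.03  0.08 -0.03] w 0.238
[-3.22, 5.284, 0.23] yaw 0.362
[-5.456, 12.098, 0.207] yaw 0.362
[-5.481, 12.104, 4.541] yaw 0.362
```

```bash
python3 -m crank '{"jaw":[1,1,1,1,1,1,1,1],"xyz":[[-0.5,1,0.2],[-1.3,2.5,0.2],[-2,4,0.2],[-2.8,5.8,0.2],[-3.5,7.6,0.2],[-4.3,9.4,0.2],[-5,11,0.2],[-5.4,12,0.2]],"yaw":[0,0.36,0.36,0.36,0.36,0.36,0.36,0.36]}' 120; python3 -m crank '{"jaw":[1,1],"xyz":[[0,0,0],[0,0,0]],"yaw":[0,0]}' 120
python3 - <<'E'
from h import *
c=ctrl.get_calibration("wrist");a=ctrl.get_image("wrist");cv2.imwrite("pics/w4.png",a[...,::-1]);np.save("w4.npy",np.array([c["camera_matrix"],c["R"],np.tile(c["t"],(3,1))]))
E
python3 to.py 398,-14,60,9.4
```

```text
time_s: 12.18
position: [0.3977, -0.0126, 0.1897]
eef_rot: [-3.129, -0.255, -0.007]
ft_force: [0.3, 0.1, -2.6]
grip_width: 0.235
time_s: 12.42
position: [0.3973, -0.0123, 0.1894]
eef_rot: [-3.129, -0.254, -0.006]
ft_force: [-0.7, 0.1, -1.6]
grip_width: 0.241
t 12.47 p [397.5 -11.9 189.4] yaw 9.34 tilt [0.0041 0.0029] f [-0.1  0.3 -1.2] tq [ 0.02  0.11 -0.02] w 0.236
[-0.015, 0.08, 4.315] yaw -0.008
```

View pics/w4.png

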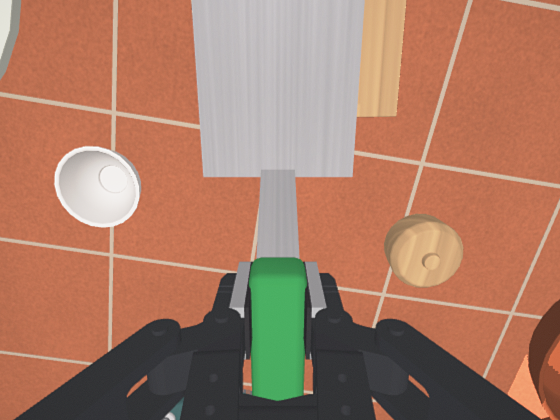

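The blade is square in the view. The board's near-right corner is at px (397,116), the ramekin at (97,187) and the salt at (430,250), both clear of the blade. I'll check the board corner and then go down onto the board.

```bash
python3 - <<'E'
from h import *
d=np.load("w4.npy");c=dict(camera_matrix=d[0],R=d[1],t=d[2][0]);print("corner",ray(c,[(397,116)],.010)*1000, "blade rear corners if z=.158", ray(c,[(204,177),(353,177)],.160)*1000)
E
python3 -m crank '{"jaw":[1,1,1,1,1],"xyz":[[0,0.08,1.5],[0,0.08,3],[0,0.08,4],[0,0.08,4.7],[0,0.08,4.7]],"yaw":[0,0,0,0,0]}' 120; python3 -m crank '{"jaw":[1,1,1],"xyz":[[0,0,0.06],[0,0,0.1],[0,0,0.1]],"yaw":[0,0,0]}' 120; python3 to.py
```

```text
corner [[ 470.47663372 -111.19707565   10.        ]] blade rear corners if z=.158 [[426.588709    32.60554948 160.        ]
 [439.55375922 -46.68950157 160.        ]]
time_s: 13.1
position: [0.3974, -0.0126, 0.0472]
eef_rot: [-3.127, -0.258, -0.001]
ft_force: [0.2, -0.3, -0.6]
grip_width: 0.236
time_s: 13.48
position: [0.3979, -0.0126, 0.0448]
eef_rot: [-3.127, -0.259, -0.003]
ft_force: [0.2, -0.2, -1.5]
grip_width: 0.238
t 13.47 p [397.9 -12.6  44.8] yaw 9.45 tilt [0.0019 0.0036] f [ 0.2 -0.2 -1.5] tq [0.05 0.06 0.08] w 0.238
```

```bash
for i in 1 2; do python3 -m crank '{"jaw":[1,1,1],"xyz":[[0,0,0.05],[0,0,0.06],[0,0,0.06]],"yaw":[0,0,0]}' 120|grep -E "pos|force";done; python3 to.py
```

```text
position: [0.3979, -0.0127, 0.043]
ft_force: [0.9, -0.5, -1.2]
position: [0.3978, -0.0126, 0.0412]
ft_force: [-0.4, -0.1, -1.8]
t 14.22 p [397.8 -12.6  41.2] yaw 9.44 tilt [0.0017 0.0036] f [-0.4 -0.1 -1.8] tq [-0.1   0.11  0.  ] w 0.236
```

```bash
for i in 1 2 3; do python3 -m crank '{"jaw":[1,1],"xyz":[[0,0,0.05],[0,0,0.05]],"yaw":[0,0]}' 120|grep -E "pos|force";done; python3 to.py
```

```text
position: [0.3979, -0.0127, 0.0402]
ft_force: [-4.3, 0.7, 13.1]
position: [0.3974, -0.0128, 0.0398]
ft_force: [-7.3, -0.6, 22.8]
position: [0.3972, -0.0128, 0.0395]
ft_force: [-7.7, 0.2, 25.8]
t 14.97 p [397.2 -12.8  39.5] yaw 9.47 tilt [0.0028 0.0028] f [-7.7  0.2 25.8] tq [-0.03  0.27 -0.06] w 0.237
```

```bash
python3 -m crank '{"jaw":[1,1,1,1,1,1,1,1],"xyz":[[0.1,0,-0.01],[0.3,0,-0.01],[0.55,0,-0.01],[0.8,0,-0.01],[1.05,0,-0.01],[1.3,0,-0.01],[1.55,0,-0.01],[1.8,0,-0.01]],"yaw":[0,0,0,0,0,0,0,0]}' 120|grep -E "pos|force"; python3 to.py; python3 blade.py
```

```text
position: [0.4497, -0.004, 0.0407]
ft_force: [-5.3, -1.2, 13.4]
t 15.97 p [449.7  -4.   40.7] yaw 9.49 tilt [0.0017 0.0024] f [-5.3 -1.2 13.4] tq [-0.26  0.64 -0.06] w 0.238
green bbox (249, 258, 58, 143)
col edges [(2, -10), (3, -15), (4, 44), (5, 33), (168, -13), (256, -27), (257, -48)]
```

```bash
for i in 1 2 3; do python3 -m crank '{"jaw":[1,1,1,1],"xyz":[[0.13,0,0.01],[0.26,0,0.01],[0.39,0,0.01],[0.5,0,0.01]],"yaw":[0,0,0,0]}' 120|grep -E "pos|force";done; python3 to.py
python3 - <<'E'
from h import *
b=ctrl.get_image("top");a=ctrl.get_image("scene");cv2.imwrite("pics/s5.png",np.hstack([cv2.resize(b[110:210,215:325],(440,400),interpolation=3),cv2.resize(a[195:285,255:385],(520*7//10,400),interpolation=3)])[...,::-1])
E
```

```text
position: [0.466, -0.0016, 0.0408]
ft_force: [-3.6, -1.3, 8.6]
position: [0.4805, 0.0008, 0.0408]
ft_force: [-3.6, -0.1, 8.9]
position: [0.4947, 0.0032, 0.0409]
ft_force: [-4.5, -1.1, 9.9]
t 17.52 p [494.7   3.2  40.9] yaw 9.52 tilt [0.0013 0.0018] f [-4.5 -1.1  9.9] tq [-0.3   0.7  -0.08] w 0.236
```

View pics/s5.png

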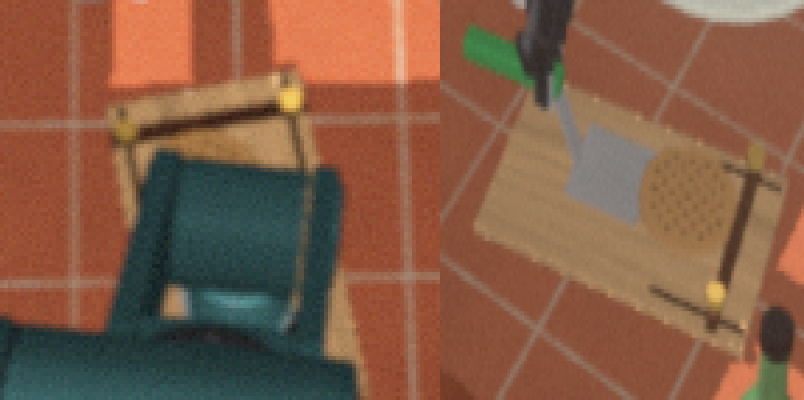

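Scene shows the bread (centre 690,200) almost at the bar (740,230), with the blade's front edge just starting under it. I'll keep pushing in while watching the force.

```bash
for i in 1 2 3; do python3 -m crank '{"jaw":[1,1,1,1],"xyz":[[0.12,0,0.01],[0.24,0,0.01],[0.36,0,0.01],[0.46,0,0.01]],"yaw":[0,0,0,0]}' 120|grep -E "pos|force";done; python3 to.py
```

```text
position: [0.5085, 0.0055, 0.0409]
ft_force: [-3.1, -0.9, 6.7]
position: [0.5217, 0.0077, 0.0409]
ft_force: [-4.7, -0.4, 8.1]
position: [0.5348, 0.0099, 0.041]
ft_force: [-4.6, -1.0, 8.7]
t 19.12 p [534.8   9.9  41. ] yaw 9.55 tilt [-0.0004  0.0012] f [-4.6 -1.   8.7] tq [-0.22  0.61  0.03] w 0.236
```

```bash
for i in 1 2 3 4; do python3 -m crank '{"jaw":[1,1,1],"xyz":[[0.07,0,0.005],[0.14,0,0.005],[0.2,0,0.005]],"yaw":[0,0,0]}' 120|grep -E "pos|force";done; python3 to.py; python3 blade.py
```

```text
position: [0.5403, 0.0109, 0.041]
ft_force: [-3.6, -0.3, 6.2]
position: [0.5458, 0.0118, 0.041]
ft_force: [-4.2, -0.4, 6.0]
position: [0.5513, 0.0127, 0.041]
ft_force: [-3.7, -0.9, 6.3]
position: [0.5569, 0.0137, 0.041]
ft_force: [-4.0, -0.7, 5.6]
t 20.62 p [556.9  13.7  41. ] yaw 9.58 tilt [-0.0034  0.0006] f [-4.  -0.7  5.6] tq [-0.23  0.35 -0.02] w 0.232
green bbox (249, 258, 58, 143)
col edges [(23, -19), (24, -9), (34, 15), (35, 16), (67, -8), (77, 9), (150, 25), (151, 9), (168, -13), (256, -25), (257, -46)]
```

```bash
for i in 1 2 3; do python3 -m crank '{"jaw":[1,1],"xyz":[[0.06,0,0.005],[0.11,0,0.005]],"yaw":[0,0]}' 120|grep -E "pos|force";done; python3 to.py; python3 blade.py
```

```text
position: [0.5603, 0.0142, 0.041]
ft_force: [-2.5, -1.2, 6.9]
position: [0.5633, 0.0147, 0.041]
ft_force: [-3.5, -0.4, 5.7]
position: [0.5663, 0.0153, 0.041]
ft_force: [-3.7, 0.4, 6.0]
t 21.43 p [566.3  15.3  41. ] yaw 9.59 tilt [-0.0044  0.0003] f [-3.7  0.4  6. ] tq [-0.13  0.33 -0.01] w 0.237
green bbox (249, 258, 58, 143)
col edges [(46, -18), (47, -12), (56, 8), (57, 15), (58, 14), (88, -10), (98, 8), (169, 14), (256, -26), (257, -46)]
```

```bash
for i in 1 2 3; do python3 -m crank '{"jaw":[1,1],"xyz":[[0.03,0,0.005],[0.06,0,0.005]],"yaw":[0,0]}' 120|grep -E "pos|force";done; python3 blade.py
```

```text
position: [0.5681, 0.0155, 0.041]
ft_force: [-2.9, -2.1, 5.6]
position: [0.5696, 0.0158, 0.041]
ft_force: [-2.9, -1.0, 5.9]
position: [0.5704, 0.016, 0.041]
ft_force: [-5.7, -0.9, 9.0]
green bbox (249, 258, 58, 143)
col edges [(56, -21), (57, -10), (66, 12), (67, 18), (97, -9), (107, 8), (176, 9), (177, 11), (256, -26), (257, -46)]
```

```bash
python3 -m crank '{"jaw":[1,1],"xyz":[[0.03,0,0],[0.03,0,0]],"yaw":[0,0]}' 120|grep -E "pos|force"; python3 to.py 564,15,75,9.6 564,15,190,9.6
```

```text
position: [0.5703, 0.016, 0.041]
ft_force: [-4.8, -1.5, 6.4]
t 22.52 p [570.3  16.   41. ] yaw 9.62 tilt [-0.0082 -0.0004] f [-4.8 -1.5  6.4] tq [-0.25  0.38 -0.02] w 0.233
[-0.222, -0.005, -1.131] yaw 0.002
[-0.254, -0.009, -4.964] yaw 0.002
```

```bash
python3 -m crank '{"jaw":[1,1,1,1,1,1,1,1],"xyz":[[0,0,-0.05],[-0.04,0,-0.15],[-0.07,0,-0.35],[-0.1,0,-0.6],[-0.1,0,-0.9],[-0.1,0,-1.3],[-0.1,0,-1.7],[-0.1,0,-2]],"yaw":[0,0,0,0,0,0,0,0]}' 120; python3 to.py
python3 - <<'E'
from h import *
a=ctrl.get_image("wrist");b=ctrl.get_image("scene")
cv2.imwrite("pics/w6.png",np.hstack([a[:320,100:460],cv2.resize(b[150:270,270:400],None,fx=2.8,fy=2.667)])[...,::-1])
E
python3 blade.py
```

```text
time_s: 23.52
position: [0.5683, 0.0155, 0.1022]
eef_rot: [-3.13, -0.263, 0.011]
ft_force: [0.0, 0.2, -2.5]
grip_width: 0.23
t 23.52 p [568.3  15.5 102.2] yaw 9.62 tilt [-0.0072 -0.0005] f [ 0.   0.2 -2.5] tq [-0.06  0.19  0.03] w 0.23
green bbox (249, 258, 58, 143)
col edges [(56, -10), (57, -19), (58, -9), (67, 15), (68, 17), (98, -8), (108, 9), (177, 17), (256, -45), (257, -32)]
```

View pics/w6.png

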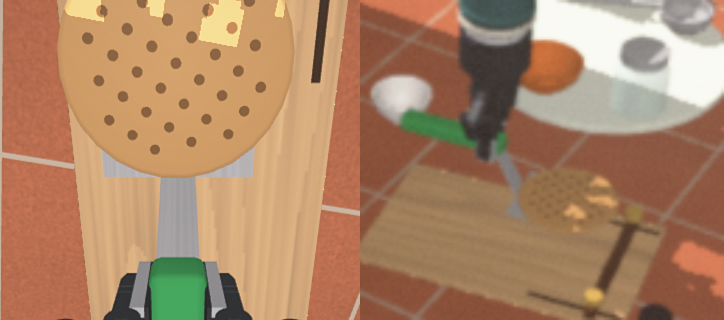

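The bread sits home against the crank foot, centred on the blade. I'll carry it smoothly to the cazuela.

```bash
python3 to.py 560,-30,160,9.6 525,-200,160,9.6 474,-389,160,9.6
```

```text
t 23.68 p [568.4  15.4 101.8] yaw 9.62 tilt [-0.0068 -0.0005] f [ 0.6 -0.2 -2.7] tq [-0.05  0.24 -0.03] w 0.236
[-0.542, 1.446, -1.939] yaw 0.002
[-2.639, 6.838, -1.928] yaw 0.002
[-5.367, 12.765, -1.914] yaw 0.002
```

```bash
python3 -m crank '{"jaw":[1,1,1,1,1,1,1,1],"xyz":[[0,0,-0.3],[0,0.05,-0.8],[-0.1,0.2,-1.3],[-0.2,0.5,-1.7],[-0.4,0.9,-1.9],[-0.6,1.4,-1.93],[-0.8,2,-1.93],[-1.1,2.7,-1.93]],"yaw":[0,0,0,0,0,0,0,0]}' 120 | grep -E "pos|force"; python3 to.py 525,-200,160,9.6 474,-389,160,9.6
```

```text
position: [0.5491, -0.0713, 0.1593]
ft_force: [0.4, 0.5, -2.7]
t 24.68 p [549.1 -71.3 159.3] yaw 9.61 tilt [-0.0077 -0.0004] f [ 0.4  0.5 -2.7] tq [-0.04  0.24 -0.01] w 0.231
[-1.51, 4.094, -0.016] yaw 0.002
[-4.238, 10.022, -0.001] yaw 0.002
```

```bash
python3 -m crank '{"jaw":[1,1,1,1,1,1,1,1],"xyz":[[-0.3,0.8,0],[-0.6,1.6,0],[-0.95,2.5,0],[-1.35,3.4,0],[-1.75,4.3,0],[-2.15,5.2,0],[-2.55,6.1,0],[-2.9,7,0]],"yaw":[0,0,0,0,0,0,0,0]}' 120 | grep -E "pos|force"; python3 to.py 474,-389,160,9.6
```

```text
position: [0.4971, -0.2947, 0.1591]
ft_force: [0.3, -0.2, -2.2]
t 25.68 p [ 497.1 -294.7  159.1] yaw 9.57 tilt [-0.0088  0.0002] f [ 0.3 -0.2 -2.2] tq [ 0.01  0.19 -0.03] w 0.236
[-1.28, 2.973, -0.025] yaw -0.004
```

```bash
python3 -m crank '{"jaw":[1,1,1,1,1,1,1,1],"xyz":[[-0.4,0.8,0],[-0.75,1.6,0],[-1.0,2.25,0],[-1.2,2.75,0],[-1.3,3,0],[-1.35,3.05,0],[-1.35,3.05,0],[-1.35,3.05,0]],"yaw":[0,0,0,0,0,0,0,0]}' 120 | grep -E "pos|force"; python3 to.py 474,-389,160,9.6; python3 blade.py
python3 - <<'E'
from h import *
c=ctrl.get_calibration("wrist");p=ctrl.state()["position"];a=ctrl.get_image("wrist");cv2.imwrite("pics/w7.png",a[...,::-1]);np.save("w7.npy",np.array([c["camera_matrix"],c["R"],np.tile(c["t"],(3,1))]));b=ctrl.get_image("scene");cv2.imwrite("pics/s7.png",b[...,::-1]);cv2.imwrite("pics/t7.png",ctrl.get_image("top")[...,::-1])
E
```

```text
position: [0.4725, -0.3909, 0.1593]
ft_force: [0.4, -0.3, -2.3]
t 26.68 p [ 472.5 -390.9  159.3] yaw 9.61 tilt [-0.0089  0.0005] f [ 0.4 -0.3 -2.3] tq [-0.    0.18  0.02] w 0.237
[0.06, -0.053, -0.024] yaw 0.002
green bbox (249, 258, 58, 143)
col edges [(56, -10), (57, -20), (58, -9), (67, 18), (68, 15), (98, -9), (108, 8), (177, 17), (256, -45), (257, -32)]
```

```bash
python3 -m crank '{"jaw":[1,1,1,1,1,1,1,1],"xyz":[[0,0,0.3],[0,0,0.8],[0,0,1.4],[0,0,2],[0,0,2.5],[0,0,2.9],[0,0,3.2],[0,0,3.35]],"yaw":[0,0,0,0,0,0,0,0]}' 120 | grep -E "pos|force";python3 -m crank '{"jaw":[1,1],"xyz":[[0,0,0.1],[0,0,0.1]],"yaw":[0,0]}' 20 | grep -E "pos|force"; python3 to.py; python3 blade.py
python3 - <<'E'
from h import *
cv2.imwrite("pics/w8.png",ctrl.get_image("wrist")[...,::-1]);b=ctrl.get_image("scene");cv2.imwrite("pics/s8.png",b[...,::-1])
w=cv2.imread("pics/w8.png");cv2.imwrite("pics/v8.png",np.hstack([w[:320,80:480],cv2.resize(b[255:355,180:300,::-1],(400,320),interpolation=3)]))
E
```

```text
position: [0.4715, -0.3912, 0.0584]
ft_force: [0.1, -0.2, -2.3]
position: [0.4716, -0.3913, 0.0554]
ft_force: [-0.8, 0.5, -2.9]
t 28.12 p [ 471.6 -391.3   55.4] yaw 9.6 tilt [-0.0089  0.0002] f [-0.8  0.5 -2.9] tq [-0.03  0.25  0.06] w 0.233
green bbox (249, 258, 58, 143)
col edges [(56, -8), (57, -20), (58, -11), (67, 17), (68, 15), (98, -10), (108, 8), (177, 17), (256, -45), (257, -32)]
```

View pics/v8.png

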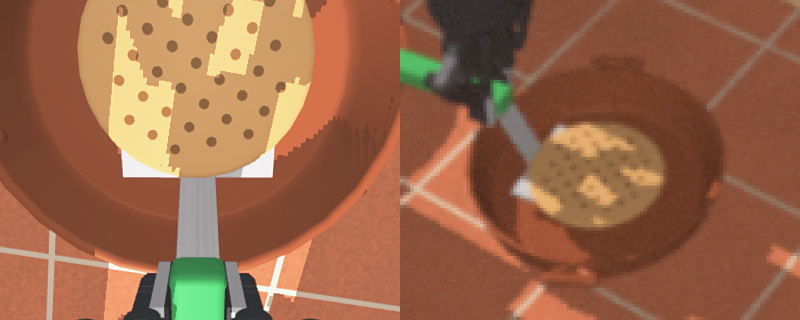

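Bread sits within the dish, about centred over the floor (bread centre col ~197, floor ~190 in the crop). I'll loosen the grip in steps so the turner tips front-down.

```bash
python3 -m crank '{"jaw":[0.52,0.5,0.5,1,1],"xyz":[[0,0,0],[0,0,0],[0,0,0],[0,0,0],[0,0,0]],"yaw":[0,0,0,0,0]}' 20 | grep -E "force|width"; python3 blade.py;  python3 -m crank '{"jaw":[0.5,0.49,0.49,1,1],"xyz":[[0,0,0],[0,0,0],[0,0,0],[0,0,0],[0,0,0]],"yaw":[0,0,0,0,0]}' 20 | grep -E "force|width"; python3 blade.py
```

```text
ft_force: [-0.3, 0.2, -1.9]
grip_width: 0.251
green bbox (249, 258, 58, 143)
col edges [(56, -10), (57, -21), (58, -9), (66, 8), (67, 17), (68, 15), (98, -9), (108, 8), (177, 15), (256, -10), (257, -68), (258, -9)]
ft_force: [-1.0, -0.7, -0.9]
grip_width: 0.25
green bbox (249, 258, 58, 143)
col edges [(14, -9), (15, -10), (25, 10), (77, -22), (78, -11), (86, 13), (87, 21), (114, -11), (123, 8), (256, -10), (257, -68), (258, -8)]
```

```bash
cat > tilt.py <<'E'
from h import *
# rows expected for bread/turner features vs tilt (front down), pivot at grip
c=ctrl.get_calibration("wrist");s=ctrl.state();p=s["position"]+[0,0,.034];R=Ro.from_rotvec(s["eef_rot"]).as_matrix();u=R[:,0]*1;u[2]=0;u/=np.linalg.norm(u)
K=np.array(c["camera_matrix"]);Rc=np.array(c["R"]);t=np.array(c["t"])
def row(x,z,th):
    cx,s_=np.cos(th),np.sin(th);dx,dz=x+.082,z-.065
    X=p+u*(dx*cx+dz*s_)+np.array([0,0,1])*(-dx*s_+dz*cx);q=K@(Rc@X+t);return q[1]/q[2]
from scipy.optimize import brentq
xs=[brentq(lambda x:row(x,.0125,0)-r,-.1,.15) for r in (57.5,67.5,98.5,108.5,177)]
print("bread feature x",np.round(xs,4))
for d in range(0,40,4):
    th=np.radians(d);print(d,"feat",[int(row(x,.0125,th)) for x in xs],"foot",int(row(-.042,.0025,th)),"tip",int(row(.0425,.0025,th)),"handle front top",int(row(-.062,.075,th)),"rear top",int(row(-.182,.075,th)))
E
python3 tilt.py; python3 to.py
```

```text
bread feature x [ 0.0128  0.0085 -0.0051 -0.0097 -0.0433]
0 feat [57, 67, 98, 108, 176] foot 169 tip -11 handle front top 271 rear top 496
4 feat [67, 76, 106, 115, 182] foot 176 tip 3 handle front top 268 rear top 512
8 feat [76, 85, 114, 123, 188] foot 183 tip 18 handle front top 264 rear top 528
12 feat [86, 95, 122, 131, 195] foot 191 tip 32 handle front top 261 rear top 544
16 feat [96, 104, 130, 139, 201] foot 198 tip 47 handle front top 259 rear top 561
20 feat [106, 114, 139, 147, 208] foot 205 tip 60 handle front top 256 rear top 578
24 feat [116, 124, 147, 155, 214] foot 213 tip 74 handle front top 254 rear top 595
28 feat [126, 133, 156, 164, 221] foot 221 tip 87 handle front top 252 rear top 613
32 feat [137, 143, 165, 172, 228] foot 229 tip 100 handle front top 250 rear top 631
36 feat [147, 153, 174, 181, 235] foot 237 tip 113 handle front top 249 rear top 648
t 29.62 p [ 471.8 -391.6   55.9] yaw 9.6 tilt [-0.0083 -0.0004] f [ 0.2 -0.1 -0.5] tq [-0.03 -0.04  0.02] w 0.254
```

Run:
```python
from h import *
a=ctrl.get_image("wrist");cv2.imwrite("pics/w9.png",a[...,::-1]);w=cv2.imread("pics/w8.png")[...,::-1]
for n,im in(("flat",w),("now",a)):
    for cols in((208,222),(332,346)):
        g=im[120:240,cols[0]:cols[1]].astype(float).mean(axis=1);sat=g.max(1)-g.min(1)
        print(n,cols,"low-sat rows",(np.where(sat<45)[0]+120)[[0,-1]] if (sat<45).any() else None)
    h=cv2.cvtColor(np.ascontiguousarray(im),cv2.COLOR_RGB2HSV);m=(h[...,1]<60)&(h[...,2]>70);m[250:]=0;m[:120]=0;k=blob(m);print(cv2.boundingRect(k))
```

```text
flat (208, 222) low-sat rows [160 176]
flat (332, 346) low-sat rows [158 177]
(257, 147, 97, 103)
now (208, 222) low-sat rows [171 191]
now (332, 346) low-sat rows [170 191]
(205, 161, 146, 89)
```

```bash
cat > m.py <<'E'
from h import *
import sys
a=ctrl.get_image("wrist");cv2.imwrite("pics/%s.png"%sys.argv[1],a[...,::-1])
for cols in((208,222),(332,346)):
    g=a[100:250,cols[0]:cols[1]].astype(float).mean(axis=1);sat=g.max(1)-g.min(1);i=np.where(sat<45)[0]+100
    print("blade visible rows",(i[0],i[-1]) if len(i) else None)
g=a[:260,272:284].mean(axis=(1,2));d=np.diff(g);print("holes",[(i,int(d[i])) for i in range(259) if abs(d[i])>8])
E
python3 -m crank '{"jaw":[1,1,1],"xyz":[[0,0,-0.15],[0,0,-0.33],[0,0,-0.33]],"yaw":[0,0,0]}' 20 | grep -E "force|width|pos";  python3 -m crank '{"jaw":[0.5,0.49,0.49,1,1],"xyz":[[0,0,0],[0,0,0],[0,0,0],[0,0,0],[0,0,0]],"yaw":[0,0,0,0,0]}' 20 | grep -E "force|width"; python3 m.py a1
```

```text
position: [0.4723, -0.3919, 0.0664]
ft_force: [-0.6, 0.9, -2.1]
grip_width: 0.252
ft_force: [-0.8, 0.1, -1.5]
grip_width: 0.251
blade visible rows (np.int64(176), np.int64(201))
blade visible rows (np.int64(176), np.int64(201))
holes [(31, -11), (32, -8), (40, 9), (41, 9), (89, -20), (90, -11), (97, 12), (98, 18), (124, -10), (133, 10), (256, -10), (257, -68)]
```

```bash
for n in a2 a3; do python3 -m crank '{"jaw":[1,1,1],"xyz":[[0,0,-0.15],[0,0,-0.27],[0,0,-0.27]],"yaw":[0,0,0]}' 20 | grep -E "force|pos";  python3 -m crank '{"jaw":[0.5,0.49,0.49,1,1],"xyz":[[0,0,0],[0,0,0],[0,0,0],[0,0,0],[0,0,0]],"yaw":[0,0,0,0,0]}' 20 | grep -E "force|width"; python3 m.py $n; done;python3 tilt.py|tail -7;python3 to.py
```

```text
position: [0.4725, -0.3921, 0.0749]
ft_force: [0.3, 0.0, -3.0]
ft_force: [-0.9, 0.3, -1.9]
grip_width: 0.254
blade visible rows (np.int64(176), np.int64(210))
blade visible rows (np.int64(176), np.int64(210))
holes [(38, -10), (46, 9), (92, -19), (93, -15), (100, 13), (101, 17), (126, -8), (134, 9), (196, 13), (197, 40), (202, -45), (203, -15), (257, -24), (258, -50)]
position: [0.4729, -0.3924, 0.0835]
ft_force: [-0.2, -0.6, -2.9]
ft_force: [-0.5, 0.2, -2.1]
grip_width: 0.256
blade visible rows (np.int64(162), np.int64(249))
blade visible rows (np.int64(163), np.int64(211))
holes [(28, -8), (29, -10), (37, 9), (56, 8), (80, -14), (81, -17), (82, -9), (88, 15), (89, 22), (113, -10), (121, 14), (122, 13), (182, -8), (184, 42), (185, 9), (203, -20), (204, -44), (257, -25), (258, -50)]
12 feat [86, 95, 122, 131, 195] foot 191 tip 33 handle front top 261 rear top 544
16 feat [96, 104, 130, 139, 201] foot 198 tip 47 handle front top 258 rear top 561
20 feat [106, 114, 139, 147, 208] foot 206 tip 61 handle front top 256 rear top 578
24 feat [116, 124, 147, 155, 214] foot 213 tip 74 handle front top 254 rear top 595
28 feat [127, 133, 156, 164, 221] foot 221 tip 87 handle front top 252 rear top 613
32 feat [137, 143, 165, 172, 228] foot 229 tip 100 handle front top 250 rear top 631
36 feat [147, 153, 174, 181, 235] foot 237 tip 113 handle front top 249 rear top 649
t 32.83 p [ 472.9 -392.4   83.5] yaw 9.6 tilt [-0.0064 -0.0025] f [ 0.2 -0.5 -1.9] tq [-0.01  0.09 -0.03] w 0.252
```

The bread has begun sliding off at about 17° tilt with its front on the dish floor. I'll tighten and draw the blade back slowly.

```bash
python3 -m crank '{"jaw":[1,1,1,1,1,1],"xyz":[[-0.1,0,0],[-0.25,0,0],[-0.4,0,0],[-0.55,0,0],[-0.7,0,0],[-0.7,0,0]],"yaw":[0,0,0,0,0,0]}' 60 | grep -E "force|pos"; python3 m.py b1; python3 -m crank '{"jaw":[0.5,0.49,0.49,1,1],"xyz":[[0,0,0],[0,0,0],[0,0,0],[0,0,0],[0,0,0]],"yaw":[0,0,0,0,0]}' 20 | grep -E "force|width"; python3 m.py b2
```

```text
position: [0.4538, -0.397, 0.0854]
ft_force: [4.0, 2.9, 7.1]
blade visible rows (np.int64(130), np.int64(229))
blade visible rows (np.int64(128), np.int64(248))
holes [(0, 17), (45, -22), (53, 16), (54, 18), (78, -16), (79, -8), (86, 11), (87, 14), (149, -8), (151, 49), (202, -9), (203, -55), (257, -38), (258, -34)]
ft_force: [1.3, -0.2, 4.5]
grip_width: 0.252
blade visible rows (np.int64(131), np.int64(229))
blade visible rows (np.int64(127), np.int64(248))
holes [(0, 15), (44, -11), (45, -18), (52, 9), (53, 17), (54, 9), (78, -15), (86, 11), (87, 11), (149, -12), (150, 18), (151, 37), (203, -34), (204, -28), (257, -25), (258, -48)]
```

```bash
python3 -m crank '{"jaw":[1,1,1,1],"xyz":[[0.05,0,-0.15],[0.1,0,-0.35],[0.1,0,-0.5],[0.1,0,-0.5]],"yaw":[0,0,0,0]}' 60 | grep -E "force|pos"; python3 m.py b3; python3 -m crank '{"jaw":[0.5,0.49,0.49,1,1],"xyz":[[0,0,0],[0,0,0],[0,0,0],[0,0,0],[0,0,0]],"yaw":[0,0,0,0,0]}' 20 | grep -E "force|width"; python3 m.py b4
```

```text
position: [0.4569, -0.3968, 0.1009]
ft_force: [-0.0, 0.3, -3.0]
blade visible rows (np.int64(116), np.int64(225))
blade visible rows (np.int64(112), np.int64(244))
holes [(33, -20), (34, -13), (40, 11), (41, 20), (62, -8), (63, -16), (70, 11), (71, 17), (131, -26), (133, 44), (134, 32), (203, -22), (204, -43), (257, -24), (258, -49)]
ft_force: [-0.2, -0.0, -2.9]
grip_width: 0.256
blade visible rows (np.int64(124), np.int64(225))
blade visible rows (np.int64(120), np.int64(244))
holes [(0, 14), (40, -10), (41, -20), (48, 15), (49, 17), (71, -16), (72, -11), (79, 11), (80, 18), (94, 9), (139, -20), (141, 51), (212, -22), (213, -43), (258, -22)]
```

```bash
for n in c1 c2; do python3 -m crank '{"jaw":[0.49,0.49,0.49,0.49,1,1],"xyz":[[0,0,0],[0,0,0],[0,0,0],[0,0,0],[0,0,0],[0,0,0]],"yaw":[0,0,0,0,0,0]}' 20 | grep -E "force|width"; python3 m.py $n; done; python3 tilt.py | tail -6; python3 to.py
```

```text
ft_force: [0.6, -0.1, -1.9]
grip_width: 0.251
blade visible rows (np.int64(124), np.int64(225))
blade visible rows (np.int64(120), np.int64(244))
holes [(0, 16), (40, -11), (41, -20), (48, 15), (49, 17), (71, -16), (72, -11), (79, 11), (80, 18), (94, 8), (139, -20), (141, 51), (212, -22), (213, -43), (258, -22)]
ft_force: [0.1, 0.1, -2.2]
grip_width: 0.254
blade visible rows (np.int64(124), np.int64(225))
blade visible rows (np.int64(120), np.int64(244))
holes [(0, 17), (40, -11), (41, -20), (48, 14), (49, 17), (71, -16), (72, -11), (79, 12), (80, 17), (94, 8), (139, -20), (141, 52), (212, -22), (213, -43), (258, -22)]
16 feat [96, 105, 130, 139, 201] foot 198 tip 47 handle front top 258 rear top 561
20 feat [107, 114, 139, 147, 208] foot 206 tip 61 handle front top 255 rear top 579
24 feat [117, 124, 147, 155, 214] foot 213 tip 75 handle front top 253 rear top 596
28 feat [127, 134, 156, 164, 221] foot 221 tip 88 handle front top 251 rear top 614
32 feat [137, 143, 165, 172, 228] foot 229 tip 101 handle front top 250 rear top 631
36 feat [147, 153, 174, 181, 236] foot 237 tip 114 handle front top 249 rear top 649
t 37.12 p [ 456.8 -396.7  100.7] yaw 9.59 tilt [-0.0024 -0.0057] f [ 0.6 -0.  -1.2] tq [-0.01  0.16  0.02] w 0.249
```

```bash
python3 -m crank '{"jaw":[0.485,0.48,1,1],"xyz":[[0,0,0],[0,0,0],[0,0,0],[0,0,0]],"yaw":[0,0,0,0]}' 20 | grep -E "force|width"; python3 m.py d1; python3 -m crank '{"jaw":[0.48,0.475,1,1],"xyz":[[0,0,0],[0,0,0],[0,0,0],[0,0,0]],"yaw":[0,0,0,0]}' 20 | grep -E "force|width"; python3 m.py d2
```

```text
ft_force: [-0.1, 0.6, 0.4]
grip_width: 0.248
blade visible rows (np.int64(176), np.int64(225))
blade visible rows (np.int64(121), np.int64(244))
holes [(1, 12), (2, 16), (45, -19), (46, -10), (51, 8), (52, 15), (53, 18), (59, 10), (76, -14), (77, -9), (84, 13), (143, 25), (207, -9), (208, -49), (209, -9), (245, -35), (246, -18), (247, 9), (248, 9)]
ft_force: [0.6, 0.1, -1.3]
grip_width: 0.254
blade visible rows (np.int64(175), np.int64(225))
blade visible rows (np.int64(121), np.int64(245))
holes [(1, 15), (2, 13), (44, -14), (45, -18), (51, 10), (52, 22), (53, 15), (59, 10), (76, -15), (84, 11), (142, 12), (143, 14), (207, -9), (208, -47), (209, -10), (245, -35), (246, -17), (247, 10), (248, 8)]
```

```bash
python3 -m crank '{"jaw":[1,1,1,1],"xyz":[[0.05,0,-0.2],[0.25,0,-0.4],[0.4,0,-0.5],[0.4,0,-0.5]],"yaw":[0,0,0,0]}' 60 | grep -E "force|pos"; python3 m.py e1; python3 -m crank '{"jaw":[0.49,0.485,1,1],"xyz":[[0,0,0],[0,0,0],[0,0,0],[0,0,0]],"yaw":[0,0,0,0]}' 20 | grep -E "force|width"; python3 m.py e2
```

```text
position: [0.4699, -0.3951, 0.1164]
ft_force: [1.0, -0.3, -1.9]
blade visible rows (np.int64(192), np.int64(232))
blade visible rows (np.int64(134), np.int64(249))
holes [(1, -21), (2, -10), (8, 18), (9, 13), (46, -8), (47, -20), (48, -8), (52, 8), (53, 13), (54, 17), (75, -19), (76, -8), (82, 13), (83, 11), (138, -17), (140, 46), (208, -26), (209, -37), (245, -43), (247, 11), (248, 8)]
ft_force: [-1.0, 0.0, 0.1]
grip_width: 0.247
blade visible rows (np.int64(227), np.int64(231))
blade visible rows (np.int64(210), np.int64(249))
holes [(0, 10), (1, 9), (7, -17), (8, -13), (13, 8), (14, 18), (15, 15), (56, -19), (57, -8), (62, 9), (63, 15), (85, -19), (86, -8), (91, 9), (92, 12), (144, 11), (145, 17), (220, -21), (221, -38), (237, -25), (238, -11), (239, 9)]
```

```bash
cat > fit.py <<'E'
import sys,io,contextlib
with contextlib.redirect_stdout(io.StringIO()): exec(open("tilt.py").read())
from scipy.optimize import fsolve
foot,hf,br=map(float,sys.argv[1:4])
p0=p.copy();zf=brentq(lambda z:row(-.062,z,0)-257,.03,.08)
def f(v):
    global p
    p=p0+[0,0,v[1]];r=[row(-.042,.0025,v[0])-foot,row(-.062,zf,v[0])-hf];p=p0;return r
th,sl=fsolve(f,[.4,0]);p=p0+[0,0,sl]
bx=brentq(lambda x:row(x,.0125,th)-br,-.06,.1)
C=np.array([.558,-.375]);g=(p[:2]-C)@u[:2]
c_,s_=np.cos(th),np.sin(th)
pt=lambda x,z:((g+(x+.082)*c_+(z-.065)*s_)*1000,(p[2]-(x+.082)*s_+(z-.065)*c_-.007)*1000)
print("zf",round(zf,3),"tilt",round(np.degrees(th),1),"slip mm",round(sl*1e3,1),"bread near edge at turner x",round(bx*1e3,1))
print("dish frame (fwd, above floor): tip",np.round(pt(.0425,0),1),"foot",np.round(pt(-.042,0),1),"bread near edge",np.round(pt(bx,.0125),1),"grip",np.round(pt(-.082,.065),1))
E
python3 fit.py 221 238 145; python3 to.py
```

```text
zf 0.064 tilt 32.4 slip mm -15.4 bread near edge at turner x 5.8
dish frame (fwd, above floor): tip [-20.4   6.1] foot [-91.7  51.4] bread near edge [-44.6  36.3] grip [-90.7 127.7]
t 39.33 p [ 469.4 -394.9  116.1] yaw 9.61 tilt [-0.0014 -0.0066] f [-1.1 -0.6  0.3] tq [ 0.07  0.07 -0.04] w 0.251
```

```bash
python3 -m crank '{"jaw":[1,1,1,1,1],"xyz":[[0,0,-0.05],[-0.15,0,-0.1],[-0.35,0,-0.1],[-0.55,0,-0.1],[-0.55,0,-0.1]],"yaw":[0,0,0,0,0]}' 60 | grep -E "force|pos"; python3 m.py f1
```

```text
position: [0.4538, -0.3979, 0.12]
ft_force: [2.9, 2.6, 4.3]
blade visible rows (np.int64(208), np.int64(212))
blade visible rows (np.int64(186), np.int64(232))
holes [(30, -11), (31, -11), (38, 13), (60, -18), (61, -10), (66, 9), (67, 17), (216, -20), (217, -39), (236, -8), (237, -39), (238, 8), (239, 8)]
```

```bash
python3 -m crank '{"jaw":[1,1,1],"xyz":[[0.05,0,-0.12],[0.05,0,-0.25],[0.05,0,-0.25]],"yaw":[0,0,0]}' 60 | grep -E "force|pos"; python3 m.py f2
python3 - <<'E'
from h import *
a=cv2.imread("pics/f2.png");h=cv2.cvtColor(a,cv2.COLOR_BGR2HSV)
for r in range(60,235,6): print(r,a[r,262:298:12,::-1].tolist(),h[r,278].tolist())
E
python3 fit.py 216 238 110
```

```text
position: [0.4547, -0.3976, 0.1274]
ft_force: [-0.9, 0.3, -1.8]
blade visible rows (np.int64(206), np.int64(210))
blade visible rows (np.int64(189), np.int64(229))
holes [(32, -14), (39, 9), (40, 11), (61, -16), (62, -12), (67, 12), (68, 15), (221, -30), (222, -28), (237, -24), (238, -9), (239, 8)]
60 [[247, 230, 159], [247, 229, 159], [219, 171, 117]] [24, 94, 248]
66 [[247, 229, 158], [248, 230, 159], [220, 172, 117]] [14, 138, 205]
72 [[247, 229, 158], [247, 229, 158], [221, 170, 115]] [24, 91, 247]
78 [[247, 229, 159], [247, 230, 159], [218, 169, 114]] [24, 92, 247]
84 [[247, 229, 158], [247, 230, 158], [221, 172, 116]] [24, 93, 247]
90 [[247, 229, 158], [247, 229, 157], [156, 114, 77]] [24, 92, 247]
96 [[249, 233, 158], [247, 229, 156], [200, 148, 100]] [24, 93, 247]
102 [[247, 232, 159], [247, 229, 156], [218, 170, 114]] [24, 93, 247]
108 [[247, 229, 157], [247, 229, 158], [219, 169, 113]] [24, 92, 248]
114 [[247, 229, 156], [247, 229, 156], [219, 169, 114]] [23, 98, 249]
120 [[253, 243, 204], [251, 244, 191], [184, 173, 169]] [13, 115, 213]
126 [[202, 197, 198], [203, 198, 199
[... 772 characters left out ...]
186, 182, 182]] [0, 4, 187]
198 [[198, 196, 197], [192, 188, 189], [186, 182, 183]] [0, 5, 190]
204 [[200, 196, 197], [192, 188, 190], [188, 184, 185]] [158, 5, 189]
210 [[201, 196, 199], [192, 189, 190], [188, 184, 186]] [168, 7, 190]
216 [[203, 198, 199], [192, 188, 190], [188, 185, 186]] [173, 5, 191]
222 [[201, 196, 199], [156, 152, 154], [167, 163, 164]] [0, 3, 154]
228 [[188, 177, 175], [129, 125, 128], [128, 124, 126]] [165, 8, 130]
234 [[126, 125, 128], [127, 125, 127], [129, 125, 128]] [158, 8, 128]
zf 0.064 tilt 29.6 slip mm -15.0 bread near edge at turner x 25.3
dish frame (fwd, above floor): tip [-29.4  21.3] foot [-102.9   63. ] bread near edge [-38.1  40.6] grip [-105.6  139.2]
```

```bash
python3 fit.py 222 238 121
```

```text
zf 0.064 tilt 32.9 slip mm -15.5 bread near edge at turner x 23.7
dish frame (fwd, above floor): tip [-36.4  16.6] foot [-107.3   62.5] bread near edge [-45.4  37.3] grip [-105.6  138.8]
```

```bash
python3 -m crank '{"jaw":[0.49,0.49,1,1],"xyz":[[0,0,0],[0,0,0],[0,0,0],[0,0,0]],"yaw":[0,0,0,0]}' 20 | grep -E "force|width"; python3 m.py g1;python3 -m crank '{"jaw":[0.49,0.485,1,1],"xyz":[[0,0,0],[0,0,0],[0,0,0],[0,0,0]],"yaw":[0,0,0,0]}' 20 | grep -E "force|width"; python3 m.py g2
```

```text
ft_force: [0.6, -0.1, -2.0]
grip_width: 0.249
blade visible rows (np.int64(206), np.int64(210))
blade visible rows (np.int64(185), np.int64(230))
holes [(33, -15), (40, 11), (41, 10), (62, -19), (63, -9), (68, 13), (69, 15), (225, -21), (226, -40), (238, -32)]
ft_force: [0.4, 0.4, -0.9]
grip_width: 0.25
blade visible rows (np.int64(206), np.int64(210))
blade visible rows (np.int64(184), np.int64(230))
holes [(24, 8), (35, -11), (41, 8), (42, 11), (63, -18), (64, -9), (69, 12), (70, 15), (91, -8), (224, -19), (225, -42), (237, -33), (238, 8)]
```

```bash
python3 -m crank '{"jaw":[1,1,1,1,1,1],"xyz":[[-0.1,0,0.05],[-0.25,0,0.1],[-0.4,0,0.15],[-0.5,0,0.15],[-0.5,0,0.15],[-0.5,0,0.15]],"yaw":[0,0,0,0,0,0]}' 60 | grep -E "force|pos"; python3 m.py h1
cat > br.py <<'E'
from h import *
import sys
a=cv2.imread("pics/%s.png"%sys.argv[1]);h=cv2.cvtColor(a,cv2.COLOR_BGR2HSV)
for c in (262,278,296): print(c,"first low-sat row",next((r for r in range(20,230) if (h[r:r+6,c,1]<45).all()),None))
E
python3 br.py h1
```

```text
position: [0.4402, -0.4003, 0.1231]
ft_force: [2.1, 1.4, 4.6]
blade visible rows (np.int64(191), np.int64(195))
blade visible rows (np.int64(138), np.int64(215))
holes [(9, -8), (16, 9), (39, -17), (45, 11), (46, 11), (74, 8), (86, -13), (87, -9), (90, -14), (93, 9), (94, 28), (95, 10), (208, -33), (209, -28), (232, -11), (233, -42), (234, 8), (235, 10)]
262 first low-sat row 96
278 first low-sat row 95
296 first low-sat row 95
```

```bash
python3 fit.py 209 233 95; python3 -m crank '{"jaw":[1,1,1],"xyz":[[0,0,-0.1],[0,0,-0.2],[0,0,-0.2]],"yaw":[0,0,0]}' 60 | grep -E "force|pos"; python3 m.py h2;python3 br.py h2
```

```text
zf 0.064 tilt 27.3 slip mm -20.5 bread near edge at turner x 31.3
dish frame (fwd, above floor): tip [-39.6  14.6] foot [-114.7   53.4] bread near edge [-43.9  30.9] grip [-120.4  129.6]
position: [0.4393, -0.4001, 0.1287]
ft_force: [0.3, -0.5, -1.9]
blade visible rows (np.int64(188), np.int64(192))
blade visible rows (np.int64(161), np.int64(219))
holes [(8, -11), (9, -9), (16, 10), (38, -18), (39, -8), (44, 10), (45, 13), (93, -25), (96, -11), (97, -29), (98, -8), (101, 46), (102, 57), (212, -8), (213, -44), (214, -15), (233, -37), (235, 10)]
262 first low-sat row 103
278 first low-sat row 103
296 first low-sat row 102
```

```bash
python3 fit.py 213 234 103
```

```text
zf 0.064 tilt 29.3 slip mm -19.6 bread near edge at turner x 29.4
dish frame (fwd, above floor): tip [-44.4  18.4] foot [-118.1   59.8] bread near edge [-49.8  35.7] grip [-121.1  136.1]
```

```bash
python3 -m crank '{"jaw":[1,1,1,1,1,1],"xyz":[[-0.1,0,0],[-0.2,0,-0.03],[-0.3,0,-0.08],[-0.4,0,-0.13],[-0.5,0,-0.18],[-0.5,0,-0.18]],"yaw":[0,0,0,0,0,0]}' 60 | grep -E "force|pos"; python3 m.py i1;python3 br.py i1
```

```text
position: [0.4244, -0.4026, 0.1345]
ft_force: [0.8, 1.2, 1.9]
blade visible rows (np.int64(168), np.int64(172))
blade visible rows (np.int64(138), np.int64(216))
holes [(15, -16), (21, 13), (22, 13), (71, -8), (73, -24), (74, -36), (75, -33), (96, 27), (97, 62), (98, 20), (210, -37), (211, -22), (232, -8), (233, -45), (235, 10)]
262 first low-sat row 98
278 first low-sat row 98
296 first low-sat row 98
```

```bash
python3 fit.py 211 233 98
python3 - <<'E'
from h import *
a=cv2.imread("pics/i1.png")
for r in range(50,104,4): print(r,a[r,[150,200,230,262,278,296,330,370],::-1].tolist())
E
```

```text
zf 0.064 tilt 28.6 slip mm -20.7 bread near edge at turner x 31.3
dish frame (fwd, above floor): tip [-58.   24.2] foot [-132.2   64.6] bread near edge [-61.8  40.5] grip [-136.2  140.8]
50 [[131, 74, 51], [166, 96, 69], [247, 237, 166], [248, 240, 170], [247, 237, 168], [223, 174, 115], [231, 130, 87], [160, 91, 62]]
54 [[129, 72, 52], [166, 96, 70], [247, 237, 163], [249, 233, 156], [247, 238, 166], [223, 172, 115], [231, 131, 88], [154, 85, 59]]
58 [[128, 72, 53], [166, 94, 66], [247, 238, 167], [247, 237, 167], [247, 237, 166], [223, 173, 116], [165, 94, 68], [142, 79, 54]]
62 [[128, 71, 52], [165, 93, 66], [248, 190, 122], [247, 237, 166], [247, 237, 168], [222, 173, 114], [166, 95, 68], [139, 77, 52]]
66 [[128, 73, 50], [166, 94, 67], [163, 94, 68], [247, 237, 166], [247, 237, 166], [222, 172, 114], [166, 95, 67], [136, 76, 54]]
70 [[128, 73, 50], [165, 93, 68], [232, 129, 88], [247, 237, 163], [247, 236, 165], [211, 159, 105], [165, 93, 64], [131, 72, 50]]
74 [[128, 72, 51], [165, 94, 67], [231, 133, 91], [218, 161, 104], [255, 249, 173], [166, 93, 68], [166, 92, 66], [132, 73
[... 195 characters left out ...]
 [166, 96, 69], [166, 94, 66], [165, 93, 65], [132, 73, 50]]
86 [[131, 73, 53], [164, 92, 64], [167, 94, 68], [167, 96, 67], [167, 96, 68], [167, 96, 68], [165, 94, 67], [132, 72, 50]]
90 [[129, 72, 50], [166, 93, 66], [165, 94, 67], [168, 97, 68], [167, 94, 67], [166, 94, 67], [166, 95, 67], [134, 74, 50]]
94 [[132, 75, 52], [164, 93, 66], [168, 96, 69], [165, 93, 65], [164, 92, 65], [166, 93, 67], [163, 90, 60], [134, 76, 53]]
98 [[136, 76, 54], [163, 93, 67], [172, 113, 94], [205, 176, 171], [213, 198, 196], [197, 197, 200], [223, 221, 223], [133, 74, 51]]
102 [[161, 89, 62], [161, 89, 61], [225, 221, 222], [222, 218, 219], [219, 217, 218], [198, 194, 194], [221, 218, 219], [134, 74, 53]]
```

The dish floor now shows between the bread and the blade, so the bread is off. I'll lift clear and measure how it lies.

```bash
python3 -m crank '{"jaw":[1,1,1,1,1,1],"xyz":[[-0.1,0,-0.4],[-0.4,0,-1],[-0.6,0,-1.8],[-0.6,0,-2.6],[-0.6,0,-3.2],[-0.6,0,-3.3]],"yaw":[0,0,0,0,0,0]}' 120 | grep -E "force|pos"; python3 to.py
cat > chk.py <<'E'
from h import *
for n,win in(("scene",(255,355,185,300)),("top",(140,270,330,450)),("wrist",(0,200,120,440))):
    a=ctrl.get_image(n);cv2.imwrite("pics/c_%s.png"%n,a[...,::-1]);c=ctrl.get_calibration(n);h=cv2.cvtColor(a,cv2.COLOR_RGB2HSV)
    m=(h[...,0]>=12)&(h[...,0]<32)&(h[...,1]>60)&(h[...,2]>80);w=np.zeros_like(m);w[win[0]:win[1],win[2]:win[3]]=1
    m=cv2.morphologyEx((m&w).astype(np.uint8),cv2.MORPH_CLOSE,np.ones((5,5)));
    try:
        k=blob(m);P=ray(c,k,.017)[:,:2]*1000;(x,y),r=cv2.minEnclosingCircle(P.astype(np.float32));e=cv2.fitEllipse(P.astype(np.float32));print(n,len(k),"circle",round(x),round(y),"d",round(2*r),"ellipse",np.round(e[0]),np.round(e[1]),round(e[2]),"bbox",cv2.boundingRect(k))
    except Exception as ex: print(n,ex)
E
python3 chk.py
```

```text
position: [0.4069, -0.406, 0.2358]
ft_force: [0.4, -1.0, -1.7]
t 44.3 p [ 406.9 -406.   235.8] yaw 9.56 tilt [ 0.0002 -0.0103] f [ 0.4 -1.  -1.7] tq [-0.04  0.05  0.07] w 0.209
scene 105 circle 564 -378 d 115 ellipse [ 565. -377.] [109. 112.] 52 bbox (219, 298, 42, 34)
top 88 circle 563 -376 d 115 ellipse [ 563. -377.] [109. 112.] 90 bbox (365, 165, 33, 32)
wrist 278 circle 557 -377 d 108 ellipse [ 539. -381.] [ 52. 114.] 10 bbox (215, 0, 118, 59)
```

Scene and top views agree: the bread is a 109×112 mm circle at (564,-377), which means flat on the floor and about centred. I'll take the turner to the board now.

```bash
python3 to.py 522,-11,225,9.5
```

```text
t 44.45 p [ 406.3 -404.7  233.3] yaw 9.57 tilt [-0.0021 -0.0069] f [-0.8 -0.2 -1.6] tq [-0.02  0.06  0.01] w 0.208
[5.985, -12.301, 0.178] yaw 0.009
```

```bash
python3 -m crank '{"jaw":[1,1,1,1,1,1,1,1],"xyz":[[0.3,-0.7,0],[0.8,-1.7,0],[1.4,-3,0],[2,-4.3,0],[2.6,-5.6,0],[3.2,-6.9,0.1],[3.8,-8.2,0.1],[4.4,-9.3,0.1]],"yaw":[0,0,0,0,0,0,0,0]}' 120 | grep -E "force|pos"; python3 -m crank '{"jaw":[1,1,1,1],"xyz":[[0.7,-1.3,0],[1.3,-2.4,0],[1.55,-2.95,0],[1.58,-3,0]],"yaw":[0,0,0,0]}' 120 | grep -E "force|pos|width"; python3 to.py 522,-11,110,9.5; python3 m.py j1; python3 fit.py 211 233 90|head -1
```

```text
position: [0.489, -0.1047, 0.2272]
ft_force: [0.4, -1.0, -1.9]
position: [0.52, -0.0069, 0.226]
ft_force: [0.2, -0.0, -2.6]
grip_width: 0.213
t 45.95 p [520.   -6.9 226. ] yaw 9.75 tilt [-0.0057 -0.0057] f [ 0.2 -0.  -2.6] tq [-0.04  0.05 -0.01] w 0.213
[0.07, 0.127, 3.867] yaw 0.031
blade visible rows (np.int64(230), np.int64(230))
blade visible rows (np.int64(183), np.int64(249))
holes [(213, -35), (214, -22), (233, -40), (234, 8), (235, 9)]
zf 0.064 tilt 28.8 slip mm -20.9 bread near edge at turner x 37.1
```

```bash
python3 -m crank '{"jaw":[1,1,1,1,1],"xyz":[[0.07,0.13,1],[0.07,0.13,2],[0.07,0.13,2.8],[0.07,0.13,3.3],[0.07,0.13,3.4]],"yaw":[0,0,0,0,0]}' 60 | grep -E "force|pos"; for i in 1 2 3; do python3 -m crank '{"jaw":[1,1,1],"xyz":[[0,0,0.15],[0,0,0.3],[0,0,0.4]],"yaw":[0,0,0]}' 20 | grep -E "force|pos"; done; python3 m.py k1; python3 to.py
```

```text
position: [0.5215, -0.0126, 0.1234]
ft_force: [0.6, -0.0, -1.9]
position: [0.5225, -0.0131, 0.1132]
ft_force: [-4.7, -2.4, 17.2]
position: [0.524, -0.0138, 0.1034]
ft_force: [-6.8, -1.0, 15.5]
position: [0.5255, -0.0143, 0.0932]
ft_force: [-4.2, -1.0, 10.2]
blade visible rows (np.int64(100), np.int64(184))
blade visible rows (np.int64(100), np.int64(181))
holes [(43, 9), (175, -27), (176, -27), (221, -41), (222, -25), (224, 8)]
t 47.8 p [525.4 -14.3  92.8] yaw 9.67 tilt [ 0.0029 -0.0091] f [-2.2 -0.3  8.1] tq [-0.06 -0.37 -0.07] w 0.207
```

```bash
python3 fit.py 176 222 100|head -1;  python3 -m crank '{"jaw":[1,1,1],"xyz":[[0,0,0.15],[0,0,0.3],[0,0,0.3]],"yaw":[0,0,0]}' 20 | grep -E "force|pos";python3 m.py k2; python3 to.py
```

```text
zf 0.064 tilt 11.7 slip mm -34.7 bread near edge at turner x 4.7
position: [0.5274, -0.0147, 0.0855]
ft_force: [-2.3, -0.4, 7.9]
blade visible rows (np.int64(100), np.int64(174))
blade visible rows (np.int64(100), np.int64(171))
holes [(27, 11), (165, -8), (166, -41), (217, -38), (218, -30)]
t 48.23 p [527.5 -14.7  85.6] yaw 9.68 tilt [ 0.0075 -0.0099] f [-1.7 -0.7  8.4] tq [ 0.06 -0.44 -0.02] w 0.211
```

```bash
for i in 1 2; do python3 -m crank '{"jaw":[1,1,1],"xyz":[[0,0,0.12],[0,0,0.24],[0,0,0.24]],"yaw":[0,0,0]}' 20 | grep -E "force|pos|width";python3 m.py k3; done; python3 to.py
```

```text
position: [0.5293, -0.0151, 0.0797]
ft_force: [-0.1, -0.7, 5.3]
grip_width: 0.214
blade visible rows (np.int64(100), np.int64(167))
blade visible rows (np.int64(100), np.int64(164))
holes [(14, 8), (15, 9), (158, -19), (159, -23), (213, -10), (214, -61)]
position: [0.5305, -0.0154, 0.0732]
ft_force: [-0.1, -0.5, 3.7]
grip_width: 0.212
blade visible rows (np.int64(100), np.int64(159))
blade visible rows (np.int64(100), np.int64(156))
holes [(0, 10), (150, -17), (151, -16), (210, -42), (211, -28)]
t 49.08 p [530.5 -15.4  73.1] yaw 9.67 tilt [ 0.0133 -0.0109] f [ 0.8 -1.7  1.8] tq [-0.11 -0.46 -0.2 ] w 0.212
```

```bash
python3 fit.py 151 211 100|head -1; python3 -m crank '{"jaw":[1,1,1],"xyz":[[0,0,0.05],[0,0,0.1],[0,0,0.1]],"yaw":[0,0,0]}' 20 | grep -E "force|pos|width";python3 m.py k4; python3 to.py
```

```text
zf 0.065 tilt -1.3 slip mm -55.1 bread near edge at turner x -8.3
position: [0.5305, -0.0155, 0.0705]
ft_force: [-2.0, -0.8, 6.9]
grip_width: 0.213
blade visible rows (np.int64(100), np.int64(157))
blade visible rows (np.int64(100), np.int64(154))
holes [(148, -20), (149, -9), (210, -48), (211, -22)]
t 49.5 p [530.6 -15.4  70.5] yaw 9.67 tilt [ 0.0136 -0.011 ] f [-3.2 -0.6  8.3] tq [ 0.06 -0.35 -0.04] w 0.208
```

```bash
python3 -m crank '{"jaw":[1,0.3,0.3,0.3],"xyz":[[0,0,-0.03],[0,0,-0.03],[0,0,-0.03],[0,0,-0.03]],"yaw":[0,0,0,0]}' 20 | grep -E "force|pos|width";python3 m.py l1; python3 to.py; python3 -m crank '{"jaw":[0.3,0.3,0,0,0],"xyz":[[0,0,-0.3],[0,0,-1],[0,0,-2],[0,0,-3.5],[0,0,-4.5]],"yaw":[0,0,0,0,0]}' 20 | grep -E "force|pos|width"
python3 - <<'E'
from h import *
c=ctrl.get_calibration("wrist");a=ctrl.get_image("wrist");cv2.imwrite("pics/l2.png",a[...,::-1]);h=cv2.cvtColor(a,cv2.COLOR_RGB2HSV)
m=(h[...,0]>45)&(h[...,0]<75)&(h[...,1]>120)&(h[...,2]>60);k=blob(m);P=ray(c,k,.085);r=cv2.minAreaRect((P[:,:2]*1000).astype(np.float32));print("handle",r)
m=(h[...,1]<40)&(h[...,2]>90);m[:,:100]=0;m[:,460:]=0;k=blob(m);P=ray(c,k,.0125);print("blade",cv2.minAreaRect((P[:,:2]*1000).astype(np.float32)),cv2.boundingRect(k))
E
python3 chk.py
```

```text
position: [0.5299, -0.0153, 0.071]
ft_force: [0.4, -0.3, 0.2]
grip_width: 0.35
blade visible rows (np.int64(100), np.int64(152))
blade visible rows (np.int64(100), np.int64(152))
holes [(145, -11), (146, -9), (213, -39), (214, -35)]
t 50.05 p [530.  -15.4  71.1] yaw 9.68 tilt [ 0.0125 -0.0109] f [-0.4 -0.5  0.3] tq [ 0.04 -0.    0.05] w 0.348
position: [0.529, -0.0139, 0.2086]
ft_force: [0.1, -0.6, 0.7]
grip_width: 0.499
handle ((497.9262390136719, -21.763504028320312), (119.04165649414062, 20.31231117248535), 9.854372024536133)
blade ((600.3988647460938, -4.558452606201172), (114.56626892089844, 79.7222671508789), 9.675457000732422) (233, 33, 89, 127)
scene 104 circle 563 -378 d 115 ellipse [ 565. -377.] [109. 112.] 46 bbox (219, 298, 42, 34)
top 89 circle 563 -376 d 115 ellipse [ 563. -377.] [109. 112.] 79 bbox (366, 165, 32, 32)
wrist 1242 circle 591 3 d 251 ellipse [593.   5.] [195. 203.] 6 bbox (165, 0, 203, 200)
```

```bash
python3 to.py 532,-15.5,80,9.75 532,-15.5,44,9.75
python3 - <<'E'
from h import *
# cazuela shift check: phase correlation of dish area, first vs now
a=cv2.imread("pics/top0.png",0);b=cv2.imread("pics/c_top.png",0)
for n,(y0,y1,x0,x1) in dict(rimTop=(142,168,345,415),board=(125,150,235,310),susan=(150,240,110,220)).items():
    print(n,cv2.phaseCorrelate(np.float32(a[y0:y1,x0:x1]),np.float32(b[y0:y1,x0:x1])))
a=cv2.imread("pics/scene0.png",0);b=cv2.imread("pics/c_scene.png",0)
for n,(y0,y1,x0,x1) in dict(dishfar=(325,350,195,285),dish=(268,350,190,290),table=(340,380,190,290),bystand=(145,210,260,410)).items():
    print(n,cv2.phaseCorrelate(np.float32(a[y0:y1,x0:x1]),np.float32(b[y0:y1,x0:x1])))
E
```

```text
t 50.88 p [528.6 -13.9 206.7] yaw 9.68 tilt [ 0.014  -0.0111] f [-0.2  0.8  0.3] tq [0.03 0.   0.02] w 0.499
[0.054, 0.016, 4.225] yaw -0.009
[0.039, 0.0, 5.425] yaw -0.009
rimTop ((0.25319232430048544, 0.6929233689968495), 0.8601987158320078)
board ((-33.75926947859834, 0.4746871106452559), 0.01293676249186198)
susan ((-0.019343905047485066, 0.032115695583740944), 0.8682747982166431)
dishfar ((-0.10013465342584738, 0.19228353188941227), 0.6437190189361572)
dish ((-0.0016853126391538353, -0.09192914036857047), 0.7109355852339003)
table ((-0.022250063359777528, 0.09718780894116463), 0.679138821363449)
bystand ((-0.013476099976031719, 0.03462380705372681), 0.6828430645554154)
```

The cazuela has moved at most about 2 mm and the Susan hasn't moved. The turner stands flat but about 15 mm beyond the board's middle, so I'll nudge it back.

```bash
python3 -m crank '{"jaw":[0,0,0,0,0,1,1,1],"xyz":[[0.05,0,1.5],[0.05,0,3],[0.05,0,4.3],[0.05,0,5.1],[0.05,0,5.43],[0.05,0,5.43],[0.05,0,5.43],[0.05,0,5.43]],"yaw":[0,0,0,0,0,0,0,0]}' 20 | grep -E "force|pos|width"; python3 -m crank '{"jaw":[1,1,1,1,0.3,0.1,0.1,0.1],"xyz":[[-0.1,-0.05,0],[-0.25,-0.1,0],[-0.4,-0.15,0],[-0.5,-0.2,0],[-0.5,-0.2,0],[-0.5,-0.2,0],[-0.5,-0.2,-0.3],[-0.5,-0.2,-1]],"yaw":[0,0,0,0,0,0,0,0]}' 20 | grep -E "force|pos|width"; python3 -m crank '{"jaw":[0,0,0,0,0],"xyz":[[0,0,-1],[0,0,-2.5],[0,0,-4],[0,0,-4.5],[0,0,-4.5]],"yaw":[0,0,0,0,0]}' 20 | grep -E "force|pos|width"
python3 - <<'E'
from h import *
c=ctrl.get_calibration("wrist");a=ctrl.get_image("wrist");cv2.imwrite("pics/l3.png",a[...,::-1]);h=cv2.cvtColor(a,cv2.COLOR_RGB2HSV)
m=(h[...,0]>45)&(h[...,0]<75)&(h[...,1]>120)&(h[...,2]>60);k=blob(m);P=ray(c,k,.085);r=cv2.minAreaRect((P[:,:2]*1000).astype(np.float32));print("handle",r)
t=np.radians(r[2] if r[2]<45 else r[2]-90);print("origin",np.array(r[0])+122*np.array([np.cos(t),np.sin(t)]))
m=(h[...,1]<40)&(h[...,2]>90);m[:,:100]=0;m[:,460:]=0;k=blob(m);P=ray(c,k,.0125);print("blade",cv2.minAreaRect((P[:,:2]*1000).astype(np.float32)))
E
python3 chk.py; python3 to.py
```

```text
position: [0.5328, -0.0155, 0.0447]
ft_force: [-0.7, -0.7, -2.1]
grip_width: 0.252
position: [0.516, -0.0118, 0.0745]
ft_force: [0.1, 0.0, 1.2]
grip_width: 0.452
position: [0.5149, -0.0104, 0.2105]
ft_force: [-0.2, 0.0, 0.5]
grip_width: 0.498
handle ((481.8158874511719, -17.703041076660156), (119.17292022705078, 20.303787231445312), 9.717755317687988)
origin [602.06533492   2.88992817]
blade ((584.41845703125, -0.6797370910644531), (115.20362854003906, 79.71810913085938), 9.314393997192383)
scene 104 circle 565 -377 d 115 ellipse [ 565. -377.] [109. 112.] 48 bbox (219, 298, 42, 34)
top 88 circle 563 -376 d 115 ellipse [ 563. -377.] [108. 112.] 86 bbox (366, 165, 32, 32)
wrist 1333 circle 574 2 d 254 ellipse [578.   4.] [192. 211.] 6 bbox (138, 0, 239, 200)
t 53.7 p [512.9 -10.1 207.7] yaw 9.67 tilt [ 0.0103 -0.0106] f [0.  0.2 0.2] tq [-0.01 -0.01  0.  ] w 0.499
```

Turner origin is now (602, 3) mm and the board's middle is (603, 3). It stands flat, the gripper is open and clear, and the bread is flat in the dish. Handing in.

```bash
python3 -c "
from bench import ctrl
print(ctrl.state()['time_s'],ctrl.sign_off())"
```

```text
the job is handed in; nothing more can be done
53.7 None
```

The job is handed in at 53.7 s, with the bread lying in the far cazuela and the turner standing released in the middle of the board.

**What I did:** I pinched the turner on the lazy Susan and slid its blade under the bread. The bread was backed against the stop bar, and I stopped when the force rose and the blade stopped moving at the crank foot. Sideways forces stayed below about 6 N while the blade was under the bread. I lifted the bread about 120 mm above the board and carried it to the dish. There I tipped the turner by briefly loosening the grip, so the bread's front edge rested on the floor while I drew the blade out. I then set the turner flat on the board and shifted it about 15 mm back to the middle.

**Last checks:**
- **Bread:** the scene and top cameras both show it as an approximately 109 × 112 mm circle near (564, -377) mm, which fits lying flat at floor height and close to the dish centre.
- **Turner:** its origin is at (602, 3) mm against a board middle of about (603, 3) mm. It stands flat, and the open gripper is well above it.
- **Cazuela and lazy Susan:** the scene view shows no measurable shift of the dish, and the top view shows at most about 2 mm. The lazy Susan did not shift. The ramekin and salt had no separate check.

**What failed or disagreed:**
- **First grasp:** it closed above the handle, because the fingertips really sat about 34 mm higher than I had assumed from the reading. I went deeper and it held.
- **Grip test on the Susan:** while I tested how loose the grip could be, the turner dropped about 15 mm back onto it.
- **Tipping in the dish:** the blade brushed the dish's rim three or four times, with up to about 9 N. The turner slipped some 20 mm in the grip, and the bread's rear edge came down the last 2 cm or so by itself.

I had used up my picture views by then, so the checks after the tipping are measurements from images rather than a look. I could not inspect the bread for cracks directly.

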